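Pack a block and close the clamping flap on it

ROBOT

A 6-joint arm with a two-finger parallel gripper is mounted at the origin on a cart in front of the work surface, level with it; the furniture and walls round the work are solid. World frame = base frame: x ahead of the robot, y to its left, z up, the work surface at z = 0. Lengths are in m, angles in rad, forces in N, time in s.
With the tool pointing down it reaches from about 0.35 to 0.875 m from the base axis. Payload 15.5 kg.
Tool frame: the origin (TCP) lies between the finger pads; the fingertips stand robot.finger_overhang ahead of it and the grasp point (between the pads) lies 8 mm behind it (robot.finger_overhang is the distance from the TCP to the fingertips, in m); z points along the fingers, y is the direction in which the jaws open and shut (so a half turn about z gives the same grasp; the last joint's range is limited). The gripper opens to 85 mm and grips with 20 to 120 N. Pads are 22 mm wide; open, the fingers measure 114 mm over their backs; the gripper's body (76 mm by 85 mm) begins 54 mm behind the grasp point. The pads swing forward as they close: fully open they stand 13 mm farther back than shut.
Start: joints at [-1.238, 0.494, 1.345, -0, 1.302, -0.096], TCP at [0.26, -0.568, 0.242] pointing down, gripper open.
Joint ranges: [-2.91, 2.91], [-0.82, 2.16], [0.22, 2.67], [-1.22, 4.37], [0.12, 2.79], [-3.08, 3.08]. Speed limits (rad/s): [1.89, 1.89, 2.57, 3.01, 3.01, 3.01].

INTERFACE

Orientations are given as [roll, pitch, yaw] about the fixed x, y, z axes, in that order (R = Rz(yaw) Ry(pitch) Rx(roll)).
In Python, from workcell import robot, cams gives the robot as it stands.
- The arm moves only by the tool servo_tool, never from a script. Its argument "steps" is a list of rows, each an object of numbers: "dx", "dy", "dz": the shift along the tool's x, y, z in cm; "wx", "wy", "wz": the turn, a rotation vector about the tool's x, y, z in degrees; "grip": the opening, from 0 (shut) to 1 (fully open). A call has 1 to 12 rows; each row is the pose to reach, as a shift and turn from the pose commanded when the call began, along the tool's axes at that moment; what a row does not reach only later rows make up. A row lasts 1/12 s, in which the tool goes at most 41.7 mm and 7.16 degrees, less where a joint would pass 70% of its speed; a pose out of reach is approached as far as the arm can. A call with a gripper value outside its range is refused whole. The fingers move at their own pace and stop on an object; "squeeze" is the grip in N (left out, the last holds). Time passes only in rows, so rows that repeat a pose let the fingers close. It gives the time, the measured TCP pose, the force and the opening at its end, in the units of the state.
- robot.state(): the state, without advancing time (a new reading comes with each control period).
- cams.get_image(name): name is "scene" or "top" or "wrist"; returns the picture (420x560x3 uint8, red, green, blue); there is no depth.
- cams.camera_params(name): a dict with "mtx" (3x3 intrinsics, pixels), "k1" (the pictures are not rectified: a ray, as slopes to the right and down, at radius r is drawn at 1 + k1 r^2 times it, then the intrinsics apply), "cam_to_world" (4x4, takes a point from camera to world coordinates); the wrist camera has in their place "mount" (4x4, takes a point from camera to tool coordinates, whose origin is the TCP and whose axes are the flange's). Camera axes: x right, y down, z forward; pixel columns grow to the right and rows downward; lengths in m; the calibration is good to about 2 mm. A picture is of the moment at which its call begins: read the wrist's pose just before it. camera_params takes no time and is no camera call.
- robot.job_done(): hands the job in, once; it reports no verdict.
The state is a dict: "time_s": time; "joint_positions": joint angles; "joint_vel": joint speeds; "joint_torque": joint torques, N m; "tcp_pos": TCP position; "eef_rot": TCP orientation; "contact_force": force on the tool from outside, world axes, zero at the start; "torque": the same for the moment, N m; "grip_width": finger opening in m.
Only numpy, scipy, OpenCV 4.12 (cv2) and the standard library are available. Lean on these libraries where they do the work, as an engineer would, in place of code of your own. Each camera call takes 0.05 s, during which the arm holds its last target.

TASK

Pack up the block that stands in the clamping jig: lay packing plates flat and square on top of it, one at a time, until the stack comes up snug to the height where the flap will close, with no room for another plate (the tall block needs one plate, the short block both). Then swing the open flap over from its back stop, lower it gently onto the two front stop pillars without letting it fall, and turn the catch until its arm lies over the flap. Leave the blocks, the spare block behind the jig included, and the other things on the bench where they are.

Things in the scene. Friction and masses are not known exactly. Their poses are not given: they have to be found in the camera images.
- jig: Fixed grey clamping jig, an open base frame 10 mm thick; origin on the bench at the centre of its nest (the opening in which one block stands on the bench, 2 mm play). x axis points from the flap's free edge to its hinge, y along the hinge, z up. Base x -50 to +118, y -112 to +90 mm. Hinge brackets at x 75, y +-68, 71 high; back-stop posts at x 108, y +-40, 102 high.
- stack_top (a point): Centre of the finished stack's upper face, 52 mm above the jig's origin. The closed flap's underside is 54 mm above the bench, on two front stop pillars (diameter 14 mm, 54 mm high) at x -26, y +-71 mm in the jig's frame.
- flap (a joint): Hinge angle of the flap, an aluminium plate 160 mm wide (y), 8 mm thick, reaching 110 mm from the hinge, 0.35 kg: 0 = closed, level on the front pillars; 1.571 = upright; 2.1 = open, leaning back past upright on its back stop, where it starts. It turns freely and falls to either side by its own weight.
- flap_hinge (a point): Middle of the flap's hinge axis, 75 mm in x from the jig's origin and 58 mm above the bench; the axis runs along the jig's y.
- flap_lug (a point): Centre of the flap's dark lug: a cylinder of diameter 18 mm, 24 mm long, parallel to the hinge, on a neck 12 mm wide, 142 mm from the hinge, 32 mm beyond the flap's free edge. Held by its end faces (fingers closing along the hinge) it can turn between the fingers. At flap angle q it lies at x 75 - 142 cos q, z 58 + 142 sin q mm in the jig's frame.
- catch (a joint): Angle of the dark catch arm on the post at the jig's -y side: 0 = arm points to the jig's -x, clear of the flap; 1.571 = arm points to the jig's +y and lies over the flap (end stop at 1.6). Seen from above it turns clockwise as the value grows. It starts between 0 and 0.3 and stays where it is left (light friction, about 1 N at the knob).
- catch_pivot (a point): Pivot of the catch arm, at the arm's underside 64 mm above the bench, at x -20, y -98 mm in the jig's frame; the axis is vertical.
- catch_knob (a point): Point to grip on the upright round knob on the end of the catch arm: diameter 18 mm, 55 mm from the pivot; the point is 26 mm above the arm's top and 10 mm below the knob's top, 98 mm above the bench.
- block_tall_mid (a point): Centre (half-way up) of the tall aluminium block, 110 mm long (its y axis), 45 mm wide (its x axis), 40 mm high, 0.50 kg. It stands either in the jig's nest or on the bench behind the jig.
- block_short_mid (a point): Centre (half-way up) of the short aluminium block, 110 mm long (its y axis), 45 mm wide (its x axis), 28 mm high, 0.36 kg. It stands in whichever of the two places the tall block does not.
- plate_a_mid (a point): Centre (half-way up) of a flat dark packing plate lying on the bench to the left of the jig, 110 mm long (its y axis), 45 mm wide (its x axis), 12 mm thick, dark steel look, about 0.16 kg. The long axis of a stacked plate runs along the jig's y, as the block's does.
- plate_b_mid (a point): Centre (half-way up) of the other packing plate, the same in size and look as plate a.
- driver: Bystander: black screwdriver 228 mm long, lying on the bench in front of the jig; leave it.
- sander: Bystander: cork sanding block, 45 x 70 x 28 mm, on the bench to the right of the jig; leave it.
There are look-alikes about, which are no part of the job. What is shaped like the part that bears plate_a_mid but pink is not meant.

How it is judged:
On the way, in this order (a step that is already met when the one before it is completed fails the run):
1. the stack is snug: a packing plate lies flat and square on top, centre within 12 mm sideways and 3 mm in height of its place, released, flap still open (((z of plate_a_mid in the frame of jig between 0.043 and 0.049 m and x of plate_a_mid in the frame of jig between -0.012 and 0.012 m and y of plate_a_mid in the frame of jig between -0.012 and 0.012 m and angle between plate_a_mid's own z axis and vertical below 0.06 rad and angle between the x axis of plate_a_mid and the x axis of jig, either way round below 0.14 rad) or (z of plate_b_mid in the frame of jig between 0.043 and 0.049 m and x of plate_b_mid in the frame of jig between -0.012 and 0.012 m and y of plate_b_mid in the frame of jig between -0.012 and 0.012 m and angle between plate_b_mid's own z axis and vertical below 0.06 rad and angle between the x axis of plate_b_mid and the x axis of jig, either way round below 0.14 rad)) and value of joint flap above 1.6 rad and contact force between the fingers and plate_a below 0.2 N and contact force between the fingers and plate_b below 0.2 N), for 0.2 s.
2. the flap is closed on its pillars over the snug stack (((z of plate_a_mid in the frame of jig between 0.043 and 0.049 m and x of plate_a_mid in the frame of jig between -0.012 and 0.012 m and y of plate_a_mid in the frame of jig between -0.012 and 0.012 m and angle between plate_a_mid's own z axis and vertical below 0.06 rad and angle between the x axis of plate_a_mid and the x axis of jig, either way round below 0.14 rad) or (z of plate_b_mid in the frame of jig between 0.043 and 0.049 m and x of plate_b_mid in the frame of jig between -0.012 and 0.012 m and y of plate_b_mid in the frame of jig between -0.012 and 0.012 m and angle between plate_b_mid's own z axis and vertical below 0.06 rad and angle between the x axis of plate_b_mid and the x axis of jig, either way round below 0.14 rad)) and value of joint flap between -1 and 0.04 rad), for 0.2 s.
3. the catch is turned over the closed flap (value of joint catch above 1.25 rad and value of joint flap between -1 and 0.04 rad), for 0.2 s.
At the end, for the whole second after the job is handed in: Top plate's centre within 3 mm of 46 mm above the bench and 12 mm of the nest's centre each way, flat, square within 8 degrees; flap closed (below 0.04 rad), catch over it (above 1.25 rad); both blocks within 20 mm of where they stood; all at rest (all of step 3 and ((z of plate_a_mid in the frame of jig between 0.043 and 0.049 m and x of plate_a_mid in the frame of jig between -0.012 and 0.012 m and y of plate_a_mid in the frame of jig between -0.012 and 0.012 m and angle between plate_a_mid's own z axis and vertical below 0.06 rad and angle between the x axis of plate_a_mid and the x axis of jig, either way round below 0.14 rad) or (z of plate_b_mid in the frame of jig between 0.043 and 0.049 m and x of plate_b_mid in the frame of jig between -0.012 and 0.012 m and y of plate_b_mid in the frame of jig between -0.012 and 0.012 m and angle between plate_b_mid's own z axis and vertical below 0.06 rad and angle between the x axis of plate_b_mid and the x axis of jig, either way round below 0.14 rad)) and distance of each of block_tall_mid, block_short_mid from where it was at the start of the episode below 0.02 m and linear speed of each of plate_a, plate_b below 0.02 m/s); the robot touches nothing.
It fails at once if the flap is let fall: it closes faster than 3.5 rad/s (as when released more than about 10 mm above its stop) (value of joint flap below 0.6 rad and velocity of joint flap below -3.5 rad/s).
It fails at once if a block, the screwdriver or the sanding block is moved more than 40 mm (distance of any of block_tall_mid, block_short_mid, driver, sander from where it was at the start of the episode above 0.04 m).
It also fails if it takes over 72 s, if anything falls off the work surface, if the arm or the gripper's body presses on something with over 40 N, if the wrist force passes 120 N, or if a joint passes its speed limit or range.

## Working session

There is one attempt and no reset: what is moved stays moved. The work goes in short steps, Python scripts to look and compute and a tool call to move; the robot and the scene stay as the last step left them, time stands still between calls to the robot, and variables do not carry over. Pictures are saved under pics/ and viewed, and the job is handed in when it is done.

Besides the shell and the picture viewer there is one more tool, called after "Request:" by a JSON object that holds its "api" and its "payload". servo_tool: Moves the arm, as the interface text tells. Its arguments: {"type":"object","properties":{"steps":{"type":"array","items":{"type":"object","properties":{"dx":{"type":"number"},"dy":{"type":"number"},"dz":{"type":"number"},"wx":{"type":"number"},"wy":{"type":"number"},"wz":{"type":"number"},"grip":{"type":"number"}}}},"squeeze":{"type":"number"}},"required":["steps"]}

```bash
ls; mkdir -p pics
python3 - <<'E'
from workcell import robot,cams
import cv2,numpy as np
print(robot.state()); print(robot.finger_overhang)
for n in ["scene","top","wrist"]:
    im=cams.get_image(n); cv2.imwrite(f"pics/{n}0.png",im[:,:,::-1]); print(n,cams.camera_params(n))
E
```

```text
pics
{'time_s': 0.0, 'joint_positions': array([-1.23750522e+00,  4.94175834e-01,  1.34611583e+00, -3.99634163e-05,
        1.30251989e+00, -9.54868227e-02]), 'joint_vel': array([ 5.93083011e-04, -2.71307133e-04, -6.55307249e-04,  1.86330284e-05,
        7.47199775e-04,  1.00432921e-03]), 'joint_torque': array([-2.66570038e-03, -8.82157016e+01, -3.83865166e+01, -1.38949076e-04,
        1.03222692e-02,  9.02466240e-06]), 'tcp_pos': array([ 0.25973514, -0.5680938 ,  0.24171001]), 'eef_rot': array([-3.14037563e+00, -7.78664786e-05,  4.28788501e-01]), 'contact_force': array([0.31975074, 0.25302988, 0.4978178 ]), 'torque': array([-0.04623356,  0.02887166, -0.01202641]), 'grip_width': 0.08544669625492388}
0.011
scene {'mtx': array([[477.7968047 ,   0.        , 276.96739964],
       [  0.        , 477.7968047 , 207.64659474],
       [  0.        ,   0.        ,   1.        ]]), 'k1': -0.02943279709233981, 'cam_to_world': array([[-0.5836555 , -0.43454173,  0.68594442, -0.18234695],
       [-0.81200026,  0.31375611, -0.49215108,  0.5656835 ],
       [-0.00135907, -0.84423373, -0.53597348,  0.6
[... 377 characters left out ...]
 -0.00630628,  0.05249964],
       [ 0.00690118, -0.09699968, -0.99526049,  1.56816598],
       [ 0.        ,  0.        ,  0.        ,  1.        ]])}
wrist {'mtx': array([[342.73642268,   0.        , 276.71826669],
       [  0.        , 342.73642268, 207.30048656],
       [  0.        ,   0.        ,   1.        ]]), 'k1': -0.009598102354900537, 'mount': array([[-5.45498081e-04, -9.59133428e-01, -2.82953652e-01,
         7.16911832e-02],
       [ 9.99999806e-01, -4.38532236e-04, -4.41369275e-04,
         2.49056092e-04],
       [ 2.99247728e-04, -2.82953838e-01,  9.59133482e-01,
        -1.30923860e-01],
       [ 0.00000000e+00,  0.00000000e+00,  0.00000000e+00,
         1.00000000e+00]])}
```

View pics/scene0.png

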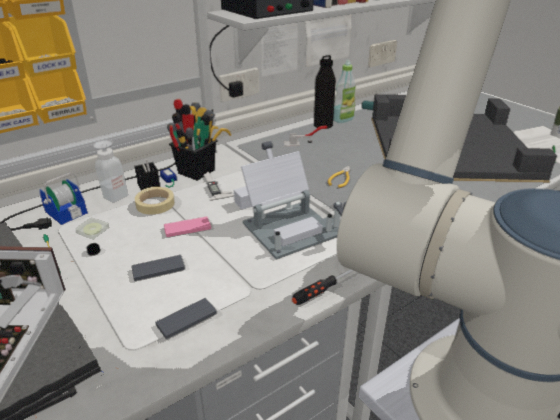

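View pics/top0.png

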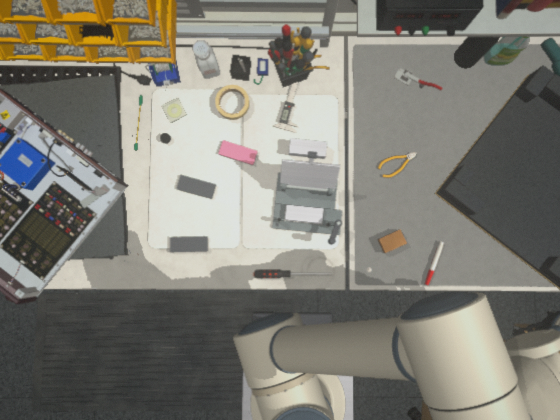

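Top view: dark plates at (196,187) and (188,244). The pink look-alike is at (238,153). The jig's block is at about (303,213), with the spare at (308,149). Next I'll crop the jig in both views.

Run:
```python
import cv2
a=cv2.imread("pics/top0.png")[125:265,150:355]; cv2.imwrite("pics/topc.png",cv2.resize(a,None,fx=3.8,fy=3.8,interpolation=cv2.INTER_CUBIC))
a=cv2.imread("pics/scene0.png")[130:345,120:380]; cv2.imwrite("pics/scenec.png",cv2.resize(a,None,fx=2.7,fy=2.7,interpolation=cv2.INTER_CUBIC))
```

```text
(no output)
```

View pics/topc.png

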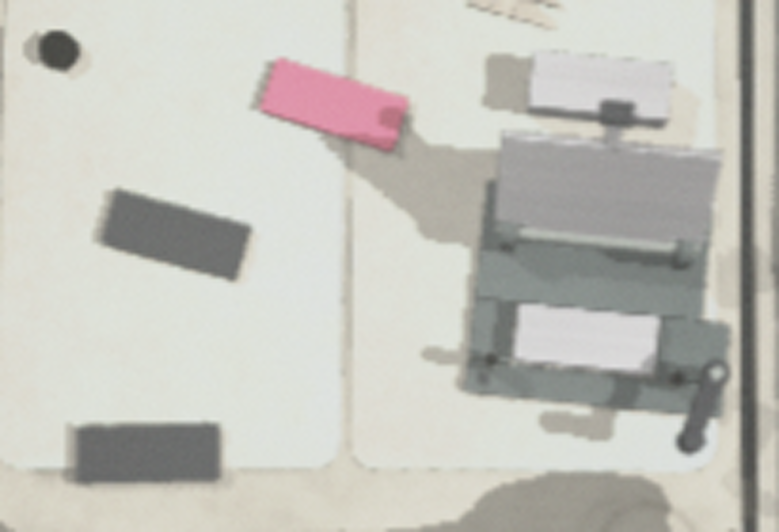

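View pics/scenec.png

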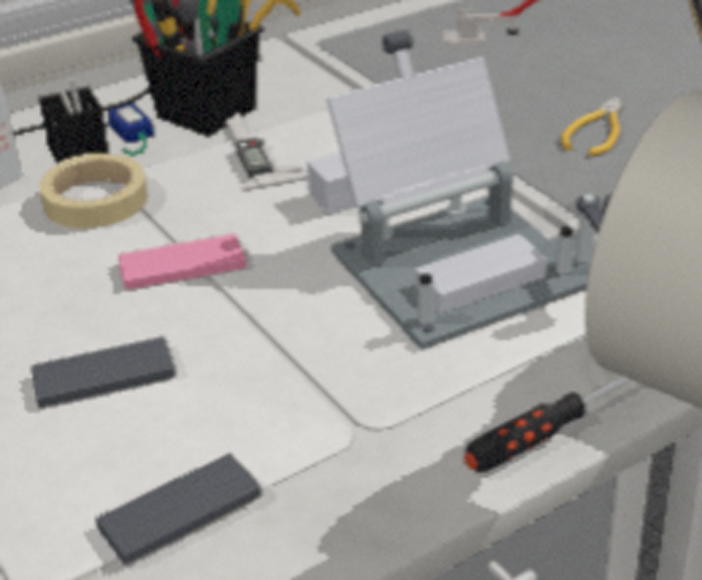

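```bash
cat > h.py <<'E'
import numpy as np,cv2
from workcell import robot,cams
from scipy.spatial.transform import Rotation as Ro
def Ttool(st): 
    T=np.eye(4);T[:3,:3]=Ro.from_euler('xyz',st['eef_rot']).as_matrix();T[:3,3]=st['tcp_pos'];return T
def cp(n,st=None):
    p=cams.camera_params(n)
    T=p['cam_to_world'] if n!='wrist' else Ttool(st)@p['mount']
    return p['mtx'],p['k1'],T
def proj(n,P,st=None):
    K,k,T=cp(n,st);P=np.atleast_2d(P);c=(P-T[:3,3])@T[:3,:3]
    s=c[:,:2]/c[:,2:];s=s*(1+k*(s**2).sum(1,keepdims=True));return s*[K[0,0],K[1,1]]+K[:2,2]
def ray(n,uv,st=None):
    K,k,T=cp(n,st);uv=np.atleast_2d(uv).astype(float);d=(uv-K[:2,2])/[K[0,0],K[1,1]];s=d.copy()
    for _ in range(20): s=d/(1+k*(s**2).sum(1,keepdims=True))
    v=np.c_[s,np.ones(len(s))]@T[:3,:3].T
    return T[:3,3],v/np.linalg.norm(v,axis=1,keepdims=True)
def onplane(n,uv,z,st=None):
    o,v=ray(n,uv,st);return o+v*((z-o[2])/v[:,2:])
def tri(n1,u1,n2,u2):
    o1,v1=ray(n1,u1);o2,v2=ray(n2,u2);v1=v1[0];v2=v2[0]
    A=np.c_[v1,-v2];t=np.linalg.lstsq(A,o2-o1,rcond=None)[0]
    a=o1+t[0]*v1;b=o2+t[1]*v2;return (a+b)/2,np.linalg.norm(a-b)
def topc(x,y):return (x/3.8+150-.37,y/3.8+125-.37)
def scc(x,y):return (x/2.7+120-.31,y/2.7+130-.31)
E
python3 - <<'E'
from h import *
im=cv2.imread("pics/top0.png");hsv=cv2.cvtColor(im,cv2.COLOR_BGR2HSV)
m=((hsv[:,:,2]<115)&(hsv[:,:,1]<60)).astype(np.uint8);m[:, :150]=0;m[:,240:]=0;m[:170]=0;m[260:]=0
cs,_=cv2.findContours(m,0,1)
for c in cs:
    if cv2.contourArea(c)<300: continue
    r=cv2.minAreaRect(c);b=cv2.boxPoints(r);w=onplane("top",b,.012);print(r);print(w.mean(0)[:2],[np.linalg.norm(w[i]-w[i-1]).round(4) for i in range(4)]);
    e=w[1]-w[0] if np.linalg.norm(w[1]-w[0])>.07 else w[2]-w[1];print('yaw long',np.degrees(np.arctan2(e[1],e[0])))
# pillars tops
print('pillL',tri("top",topc(490,360),"scene",scc(425,279)))
print('pillR',tri("top",topc(678,378),"scene",scc(566,232)))
for n,t,s in [('FL',(513,362),(430,278)),('BL',(518,307),(416,268)),('FRb',(660,318),(524,238))]:
    print(n,tri("top",topc(*t),"scene",scc(*s)))
print('spare TL',tri("top",topc(532,52),"scene",scc(308,165)))
print('base corner L front',onplane("top",topc(462,388),.01), 'R front',onplane("top",topc(720,414),.01),onplane("top",topc(733,325),.01))
E
```

```text
((188.48486328125, 244.00045776367188), (13.05461311340332, 35.31711959838867), 88.26429748535156)
[0.45056484 0.32323843] [np.float64(0.0383), np.float64(0.1036), np.float64(0.0384), np.float64(0.1033)]
yaw long -87.96826015142297
((195.4856719970703, 186.5515899658203), (34.52606201171875, 13.007493019104004), 15.5241117477417)
[0.62116944 0.30657235] [np.float64(0.1027), np.float64(0.0389), np.float64(0.1029), np.float64(0.0388)]
yaw long -105.22644280462876
pillL (array([0.52218175, 0.05908592, 0.05459347]), np.float64(0.0014133803825146529))
pillR (array([ 0.50963876, -0.08372688,  0.05264622]), np.float64(0.0016093442349562927))
FL (array([0.52444286, 0.04579442, 0.04847722]), np.float64(0.012045671288902058))
BL (array([0.56491183, 0.037894  , 0.03274773]), np.float64(0.0015427829505160733))
FRb (array([ 0.55659894, -0.07383539,  0.02498669]), np.float64(0.002273826837755605))
spare TL (array([0.76320258, 0.02720966, 0.03806656]), np.float64(0.0007684153934586449))
base corner L front [[0.50290592 0.08039321 0.01      ]] R front [[ 0.48390392 -0.12082853  0.01      ]] [[ 0.55360453 -0.13132529  0.01      ]]
```

Triangulated heights: nest block top about 29 mm, spare about 38 mm. That puts the short block in the nest, so both plates are needed. I'll confirm with the wrist camera on the way.

```bash
cat >> h.py <<'E'
def down(yaw): return Ro.from_euler('xyz',[np.pi,0,np.radians(yaw)])
def go(pos,yaw=None,R=None,cur=None):
    st=robot.state() if cur is None else cur
    T=Ttool(st);R=down(yaw) if R is None else R
    d=T[:3,:3].T@(np.array(pos)-T[:3,3])*100
    w=(Ro.from_matrix(T[:3,:3]).inv()*R).as_rotvec(degrees=True)
    print('d cm',d.round(2),'w',w.round(2),'n',np.linalg.norm(d)/4.17,np.linalg.norm(w)/7.16)
    return d,w
E
python3 -c "
from h import *
go([.50,-.08,.32],85)"
```

```text
d cm [ 42.14 -34.42  -7.78] w [-4.000e-02 -3.000e-02 -6.043e+01] n 13.181394427263493 8.44024175479773
```

Request:
{"api": "servo_tool", "payload": {"steps": [{"dx": 3,"dy": -2.5,"dz": -2,"wz": -6,"grip": 1},{"dx": 42,"dy": -34.4,"dz": -7.8,"wz": -60.4},{"dx": 42,"dy": -34.4,"dz": -7.8,"wz": -60.4},{"dx": 42,"dy": -34.4,"dz": -7.8,"wz": -60.4},{"dx": 42,"dy": -34.4,"dz": -7.8,"wz": -60.4},{"dx": 42,"dy": -34.4,"dz": -7.8,"wz": -60.4},{"dx": 42,"dy": -34.4,"dz": -7.8,"wz": -60.4},{"dx": 42,"dy": -34.4,"dz": -7.8,"wz": -60.4},{"dx": 42,"dy": -34.4,"dz": -7.8,"wz": -60.4},{"dx": 42,"dy": -34.4,"dz": -7.8,"wz": -60.4},{"dx": 42,"dy": -34.4,"dz": -7.8,"wz": -60.4},{"dx": 42,"dy": -34.4,"dz": -7.8,"wz": -60.4}]}}

```text
invalid input
```

```bash
python3 -c "
from h import *
go([.50,-.08,.32],85)"
```

```text
d cm [ 42.14 -34.42  -7.78] w [-4.000e-02 -3.000e-02 -6.043e+01] n 13.181394427263493 8.44024175479773
```

Request:
{"api": "servo_tool", "payload": {"steps": [{"dx": 3,"dy": -2.5,"dz": -2,"wx": 0,"wy": 0,"wz": -6,"grip": 1}]}}

```text
time_s: 0.23
tcp_pos: [0.2736, -0.5373, 0.2579]
eef_rot: [-3.138, 0.001, 0.528]
contact_force: [0.3, 0.4, -0.6]
grip_width: 0.0855
```

```bash
python3 -c "
from h import *
go([.50,-.08,.32],85)"
```

```text
d cm [ 42.6  -28.11  -6.14] w [ -0.22  -0.07 -54.73] n 12.32724837408505 7.644328481849984
```

Request:
{"api": "servo_tool", "payload": {"steps": [{"dx": 42.6,"dy": -28,"dz": -6,"wx": 0,"wy": 0,"wz": -54.7,"grip": 1},{"dx": 42.6,"dy": -28,"dz": -6,"wx": 0,"wy": 0,"wz": -54.7,"grip": 1},{"dx": 42.6,"dy": -28,"dz": -6,"wx": 0,"wy": 0,"wz": -54.7,"grip": 1},{"dx": 42.6,"dy": -28,"dz": -6,"wx": 0,"wy": 0,"wz": -54.7,"grip": 1},{"dx": 42.6,"dy": -28,"dz": -6,"wx": 0,"wy": 0,"wz": -54.7,"grip": 1},{"dx": 42.6,"dy": -28,"dz": -6,"wx": 0,"wy": 0,"wz": -54.7,"grip": 1},{"dx": 42.6,"dy": -28,"dz": -6,"wx": 0,"wy": 0,"wz": -54.7,"grip": 1},{"dx": 42.6,"dy": -28,"dz": -6,"wx": 0,"wy": 0,"wz": -54.7,"grip": 1},{"dx": 42.6,"dy": -28,"dz": -6,"wx": 0,"wy": 0,"wz": -54.7,"grip": 1},{"dx": 42.6,"dy": -28,"dz": -6,"wx": 0,"wy": 0,"wz": -54.7,"grip": 1},{"dx": 42.6,"dy": -28,"dz": -6,"wx": 0,"wy": 0,"wz": -54.7,"grip": 1},{"dx": 42.6,"dy": -28,"dz": -6,"wx": 0,"wy": 0,"wz": -54.7,"grip": 1}]}}

```text
time_s: 1.23
tcp_pos: [0.4948, -0.087, 0.32]
eef_rot: [-3.142, -0.0, 1.488]
contact_force: [0.7, -1.7, -0.9]
grip_width: 0.0852
```

Run:
```python
from h import *
import pickle
st=robot.state();im=cams.get_image("wrist");pickle.dump(st,open("w1.pkl","wb"));cv2.imwrite("pics/w1.png",im[:,:,::-1])
print(st['time_s'],st['tcp_pos'],np.degrees(st['eef_rot']))
go([.45,.3232,.12],92,cur=st)
```

```text
1.2333 [ 0.49484898 -0.08700647  0.31998947] [-1.79999714e+02 -6.77707720e-05  8.52685783e+01]
d cm [40.51 -7.85 20.  ] w [-0.   -0.   -6.73] n 10.996624100075381 0.9401426994764985
```

View pics/w1.png

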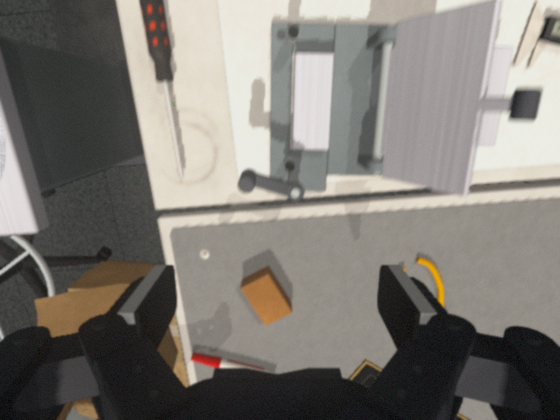

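Wrist view: jig at top centre, with pillars at (293,31) and (290,165), the block top spanning (292–332, 52–151), and the catch knob at (248,180).

```bash
python3 - <<'E'
from h import *
import pickle
st=pickle.load(open("w1.pkl","rb"));print(st['joint_vel'])
a=onplane("wrist",[(293,31),(290,165)],.054,st);print(a,np.linalg.norm(a[0]-a[1]))
im=cv2.imread("pics/w1.png");g=im.min(2).astype(float)
print(g[100,280:345].astype(int)); print(g[40:60,312].astype(int),g[140:160,312].astype(int))
for z in (.028,.04):
    b=onplane("wrist",[(292,52),(332.5,52),(331,151),(291,149.5)],z,st);print(z,b.mean(0),[np.linalg.norm(b[i]-b[i-1]).round(4) for i in range(4)])
    print(np.degrees(np.arctan2(*(b[1]-b[2])[[1,0]])),np.degrees(np.arctan2(*(b[0]-b[3])[[1,0]])))
print(onplane("wrist",[(248,180),(295,194)],.108,st))
E
python3 -c "
import cv2
a=cv2.imread('pics/w1.png')[0:210,230:430];cv2.imwrite('pics/w1c.png',cv2.resize(a,None,fx=2.8,fy=2.8,interpolation=2))"
```

```text
[ 9.94559441e-01  1.41816122e-01 -3.65733030e-01 -6.81319420e-04
  2.16928611e-01  9.88676393e-01]
[[ 0.5239654   0.05882308  0.054     ]
 [ 0.51056975 -0.08229257  0.054     ]] 0.14175002878116927
[142 140 138 140 141 140 138 138 129 124 127 149 161 164 190 210 221 223
 223 224 222 222 220 221 221 221 220 218 219 219 221 220 222 221 223 222
 221 218 220 221 220 220 220 220 222 219 220 220 221 219 201 168 144 142
 143 143 141 143 140 142 140 142 140 137 139]
[116 108 106 106 107 105 108 105 107 105 109 125 147 168 189 203 219 221
 220 221] [224 224 224 225 222 222 221 216 197 172 151 129 118 116 122 119 120 125
 124 126]
0.028 [ 0.54200774 -0.01519526  0.028     ] [np.float64(0.1102), np.float64(0.0461), np.float64(0.1121), np.float64(0.0492)]
86.87676573726493 85.3069721036287
0.04 [ 0.54083377 -0.01520745  0.04      ] [np.float64(0.1071), np.float64(0.0447), np.float64(0.1089), np.float64(0.0478)]
86.87676573726489 85.30697210362867
[[ 0.46544627 -0.08501098  0.108     ]
 [ 0.51218525 -0.10366491  0.108     ]]
```

View pics/w1c.png

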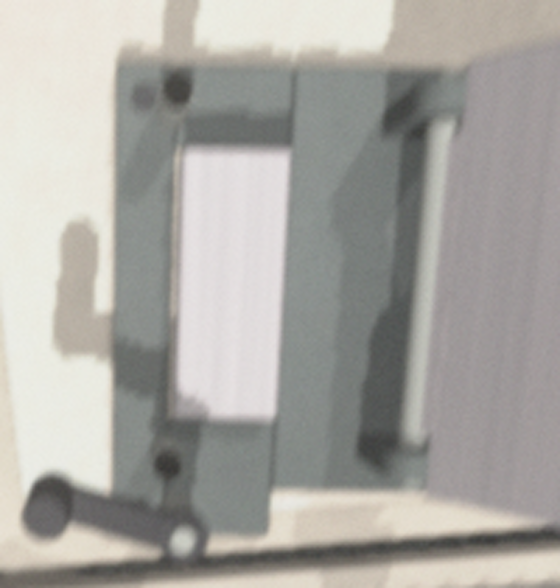

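Nest block centre is about (0.542, −0.015) and jig yaw about −5.2°. The views agree on the short block, and I'll check that again by contact height when I lay the first plate. Next, the front plate.

Request:
{"api": "servo_tool", "payload": {"steps": [{"dx": 40.5,"dy": -7.8,"dz": 20,"wx": 0,"wy": 0,"wz": -6.7,"grip": 1},{"dx": 40.5,"dy": -7.8,"dz": 20,"wx": 0,"wy": 0,"wz": -6.7,"grip": 1},{"dx": 40.5,"dy": -7.8,"dz": 20,"wx": 0,"wy": 0,"wz": -6.7,"grip": 1},{"dx": 40.5,"dy": -7.8,"dz": 20,"wx": 0,"wy": 0,"wz": -6.7,"grip": 1},{"dx": 40.5,"dy": -7.8,"dz": 20,"wx": 0,"wy": 0,"wz": -6.7,"grip": 1},{"dx": 40.5,"dy": -7.8,"dz": 20,"wx": 0,"wy": 0,"wz": -6.7,"grip": 1},{"dx": 40.5,"dy": -7.8,"dz": 20,"wx": 0,"wy": 0,"wz": -6.7,"grip": 1},{"dx": 40.5,"dy": -7.8,"dz": 20,"wx": 0,"wy": 0,"wz": -6.7,"grip": 1},{"dx": 40.5,"dy": -7.8,"dz": 20,"wx": 0,"wy": 0,"wz": -6.7,"grip": 1},{"dx": 40.5,"dy": -7.8,"dz": 20,"wx": 0,"wy": 0,"wz": -6.7,"grip": 1},{"dx": 40.5,"dy": -7.8,"dz": 20,"wx": 0,"wy": 0,"wz": -6.7,"grip": 1},{"dx": 40.5,"dy": -7.8,"dz": 20,"wx": 0,"wy": 0,"wz": -6.7,"grip": 1}]}}

```text
time_s: 2.28
tcp_pos: [0.4482, 0.3256, 0.1166]
eef_rot: [-3.139, 0.0, 1.609]
contact_force: [-1.5, -1.1, 0.3]
grip_width: 0.0853
```

```bash
cat > plate.py <<'E'
from h import *
import sys
def plate(name,zt=.012):
    st=robot.state();im=cams.get_image("wrist")[:,:,::-1];cv2.imwrite(f"pics/{name}.png",im)
    print(st['time_s'],st['tcp_pos'],np.degrees(st['eef_rot']),'maxv',abs(st['joint_vel']).max())
    hsv=cv2.cvtColor(im.copy(),cv2.COLOR_BGR2HSV)
    m=((hsv[:,:,2]<125)&(hsv[:,:,1]<70)).astype(np.uint8);m[330:]=0
    m=cv2.morphologyEx(m,cv2.MORPH_OPEN,np.ones((5,5)))
    cs,_=cv2.findContours(m,0,1)
    for c in cs:
        if cv2.contourArea(c)<2500: continue
        r=cv2.minAreaRect(c);b=cv2.boxPoints(r);w=onplane("wrist",b,zt,st)
        L=[np.linalg.norm(w[i]-w[i-1]).round(4) for i in range(4)]
        e=w[1]-w[0] if L[1]>L[2] else w[2]-w[1]
        print(r,cv2.contourArea(c)/r[1][0]/r[1][1],'c',w.mean(0)[:2],L,'long',np.degrees(np.arctan2(e[1],e[0]))%180)
    return st
if __name__=="__main__": plate(sys.argv[1])
E
python3 plate.py p1
```

```text
2.2833 [0.44819248 0.32561087 0.11661645] [-1.79847952e+02  1.06948380e-02  9.21653772e+01] maxv 0.10191290975474172
((507.9434509277344, 240.2456512451172), (68.040771484375, 155.5067901611328), 27.012666702270508) 0.8515895130126222 c [0.61904904 0.30533073] [np.float64(0.0596), np.float64(0.1126), np.float64(0.0522), np.float64(0.1172)] long 74.53098529680297
((283.0, 199.5), (165.0, 66.0), 90.0) 0.8458677685950413 c [0.45205166 0.32943294] [np.float64(0.1224), np.float64(0.0439), np.float64(0.1223), np.float64(0.0506)] long 93.9892169787783
((88.0, 164.5), (329.0, 176.0), 90.0) 0.6350165791655153 c [0.31308061 0.33772839] [np.float64(0.2416), np.float64(0.1085), np.float64(0.2347), np.float64(0.1431)] long 87.4033561346192
```

View pics/p1.png

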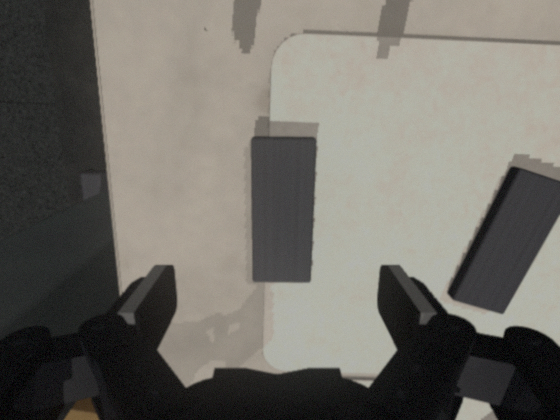

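Plate 1 is at corners (252,138), (316,138), (311,282), (252,281), with the jaws straddling it.

Run:
```python
from h import *
st=robot.state()
w=onplane("wrist",[(252.,138),(316,138),(311,281),(252,281)],.012,st)
print(w,w.mean(0),[np.degrees(np.arctan2(*(w[i]-w[j])[[1,0]])) for i,j in((0,3),(1,2))])
c=w.mean(0)
go([c[0],c[1],.012],91.5,cur=st)
```

```text
[[0.42953496 0.37354878 0.012     ]
 [0.47299982 0.37519666 0.012     ]
 [0.47674193 0.26704279 0.012     ]
 [0.43138959 0.2652792  0.012     ]] [0.45266658 0.32026686 0.012     ] [np.float64(90.98136183513536), np.float64(91.98163718158347)]
d cm [-0.31  0.41 10.58] w [-0.14  0.05  0.69] n 2.539553711599957 0.09787801807470302
```

Request:
{"api": "servo_tool", "payload": {"steps": [{"dx": -0.3,"dy": 0.4,"dz": 8,"wx": 0,"wy": 0,"wz": 0.7,"grip": 1},{"dx": -0.3,"dy": 0.4,"dz": 8,"wx": 0,"wy": 0,"wz": 0.7,"grip": 1},{"dx": -0.3,"dy": 0.4,"dz": 9.5,"wx": 0,"wy": 0,"wz": 0.7,"grip": 1},{"dx": -0.3,"dy": 0.4,"dz": 10.6,"wx": 0,"wy": 0,"wz": 0.7,"grip": 1},{"dx": -0.3,"dy": 0.4,"dz": 10.6,"wx": 0,"wy": 0,"wz": 0.7,"grip": 1},{"dx": -0.3,"dy": 0.4,"dz": 10.6,"wx": 0,"wy": 0,"wz": 0.7,"grip": 1}]}}

```text
time_s: 2.83
tcp_pos: [0.4547, 0.3178, 0.0143]
eef_rot: [3.141, -0.0, 1.592]
contact_force: [0.5, 1.0, -0.7]
grip_width: 0.0851
```

Request:
{"api": "servo_tool", "payload": {"steps": [{"dx": 0,"dy": 0,"dz": 0.1,"wx": 0,"wy": 0,"wz": 0,"grip": 0.45},{"dx": 0,"dy": 0,"dz": 0.1,"wx": 0,"wy": 0,"wz": 0,"grip": 0.4},{"dx": 0,"dy": 0,"dz": 0.1,"wx": 0,"wy": 0,"wz": 0,"grip": 0.4},{"dx": 0,"dy": 0,"dz": 0.1,"wx": 0,"wy": 0,"wz": 0,"grip": 0.4},{"dx": 0,"dy": 0,"dz": 0.1,"wx": 0,"wy": 0,"wz": 0,"grip": 0.4},{"dx": 0,"dy": 0,"dz": 0.1,"wx": 0,"wy": 0,"wz": 0,"grip": 0.4}], "squeeze": 40}}

```text
time_s: 3.33
tcp_pos: [0.4547, 0.3183, 0.0138]
eef_rot: [3.14, -0.001, 1.593]
contact_force: [-1.6, -1.2, 12.9]
grip_width: 0.0439
```

Request:
{"api": "servo_tool", "payload": {"steps": [{"dx": 0,"dy": 0,"dz": -1.5,"wx": 0,"wy": 0,"wz": 0,"grip": 0.4},{"dx": 0,"dy": 0,"dz": -4,"wx": 0,"wy": 0,"wz": 0,"grip": 0.4},{"dx": 0,"dy": 0,"dz": -8,"wx": 0,"wy": 0,"wz": 0,"grip": 0.4},{"dx": 0,"dy": 0,"dz": -10,"wx": 0,"wy": 0,"wz": 0,"grip": 0.4},{"dx": 0,"dy": 0,"dz": -10,"wx": 0,"wy": 0,"wz": 0,"grip": 0.4}]}}

```text
time_s: 3.75
tcp_pos: [0.4562, 0.3192, 0.1174]
eef_rot: [3.135, -0.003, 1.593]
contact_force: [1.6, 1.4, -0.1]
grip_width: 0.0438
```

Run:
```python
from h import *
st=robot.state();im=cams.get_image("wrist")[:,:,::-1];cv2.imwrite("pics/g1.png",im);print(st['tcp_pos'],np.degrees(st['eef_rot']),st['grip_width'],st['contact_force'])
go([.5425,-.0146,.11],84.8)
```

```text
[0.4562019  0.31923614 0.11735628] [179.63792189  -0.188212    91.27741464] 0.043829357420890225 [ 1.62905308  1.37774186 -0.07442728]
d cm [-33.52   7.96   0.48] w [ 0.24 -0.14  6.48] n 8.264059420399029 0.9052289223026684
```

View pics/g1.png

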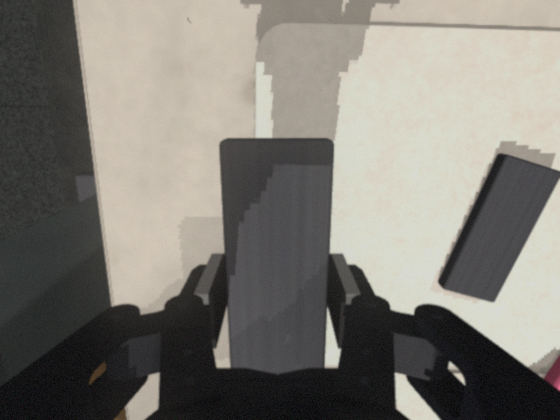

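Run:
```python
from h import *
import pickle
im=cv2.imread("pics/g1.png").max(2)
print(im[130:146,277],im[200,210:232],im[200,322:342])
p=cams.camera_params("wrist");M=p['mount']
K=p['mtx']
def tl(uv,z):
    d=np.array([(uv[0]-K[0,2])/K[0,0],(uv[1]-K[1,2])/K[1,1],1]);v=M[:3,:3]@d;o=M[:3,3];return o+v*((z-o[2])/v[2])
for uv in [(221,139),(333,139),(224,200),(331,200)]: print(tl(uv,.002)*1000)
```

```text
[163 161 163 164 166 166 162 145  95  67  64  65  67  68  69  70] [202 199 196 200 202 202 201 199 203 196 192 155 101  72  67  69  69  68
  68  69  70  69] [ 84  86  83  86  83  85  82  84  81 121 187 208 214 214 214 213 214 214
 214 213]
[ 59.65440962 -21.45371849   2.        ]
[59.63124765 21.3189661   2.        ]
[ 35.51891651 -21.370816     2.        ]
[35.49610355 21.6226858   2.        ]
```

Request:
{"api": "servo_tool", "payload": {"steps": [{"dx": -34,"dy": 8,"dz": 0,"wx": 0.2,"wy": 0,"wz": 6.5,"grip": 0.4},{"dx": -34,"dy": 8,"dz": 0,"wx": 0.2,"wy": 0,"wz": 6.5,"grip": 0.4},{"dx": -34,"dy": 8,"dz": 0,"wx": 0.2,"wy": 0,"wz": 6.5,"grip": 0.4},{"dx": -34,"dy": 8,"dz": 0,"wx": 0.2,"wy": 0,"wz": 6.5,"grip": 0.4},{"dx": -34,"dy": 8,"dz": 0,"wx": 0.2,"wy": 0,"wz": 6.5,"grip": 0.4},{"dx": -34,"dy": 8,"dz": 0,"wx": 0.2,"wy": 0,"wz": 6.5,"grip": 0.4},{"dx": -34,"dy": 8,"dz": 0,"wx": 0.2,"wy": 0,"wz": 6.5,"grip": 0.4},{"dx": -34,"dy": 8,"dz": 0,"wx": 0.2,"wy": 0,"wz": 6.5,"grip": 0.4},{"dx": -34,"dy": 8,"dz": 0,"wx": 0.2,"wy": 0,"wz": 6.5,"grip": 0.4},{"dx": -34,"dy": 8,"dz": 0,"wx": 0.2,"wy": 0,"wz": 6.5,"grip": 0.4},{"dx": -34,"dy": 8,"dz": 0,"wx": 0.2,"wy": 0,"wz": 6.5,"grip": 0.4}]}}

```text
time_s: 4.72
tcp_pos: [0.5412, -0.0209, 0.1117]
eef_rot: [-3.137, -0.0, 1.477]
contact_force: [0.1, 0.6, -1.4]
grip_width: 0.044
```

Run:
```python
from h import *
st=robot.state();im=cams.get_image("wrist")[:,:,::-1];cv2.imwrite("pics/h1.png",im);print(st['time_s'],st['tcp_pos'],np.degrees(st['eef_rot']),st['grip_width'],st['contact_force'])
st=robot.state();print(st['tcp_pos'])
go([.5421,-.0191,.0438],84.8)
```

```text
4.7167 [ 0.54123794 -0.02087477  0.11170677] [-1.79710410e+02 -2.32428280e-05  8.46484665e+01] 0.043984250355256896 [ 0.07202076  0.55759596 -1.41475896]
[ 0.54101988 -0.01992388  0.11184583]
d cm [0.09 0.14 6.8 ] w [-0.3  -0.   -0.08] n 1.6321197026536425 0.04303661078223786
```

View pics/h1.png

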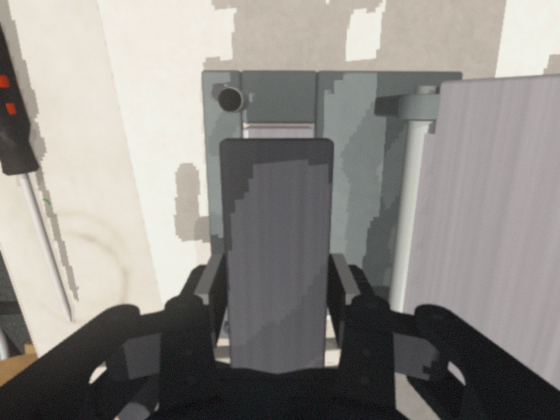

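Run:
```python
from h import *
st=robot.state()
im=cv2.imread("pics/h1.png");print(im.max(2)[118:140,280],im.min(2)[132,235:250],im.min(2)[132,305:322])
a=cv2.resize(im[90:150,200:340],None,fx=5,fy=5,interpolation=2);cv2.imwrite("pics/h1c.png",a)
for z in (.028,.04):
  w=onplane("wrist",[(242.5,127),(316,127),(231,99)],z,st);print(z,np.linalg.norm(w[0]-w[1]),w.mean(0),(w[0]+w[1])/2)
w=onplane("wrist",[(231,99)],.054,st);print('pillar',w)
y=np.array([.0906,.9959]);print('exp far edge mid',np.array([.5425,-.0146])+.055*y)
```

```text
[102 102  99  89  94 122 150 148 122 122 138 158 166 165 166 167 167 165
 162 143  97  61] [133 139 141 142 131 123 108 133 174 201 217 220 214 186 164] [160 159 162 162 159 163 160 153 138 113  90  87  97 100  99  99 102]
0.028 0.04493981892107242 [0.53835511 0.04555994 0.028     ] [0.54744477 0.03923864 0.028     ]
0.04 0.04242888386950824 [0.53890351 0.04588226 0.04      ] [0.54748529 0.03991414 0.04      ]
pillar [[0.52356476 0.0573704  0.054     ]]
exp far edge mid [0.547483  0.0401745]
```

View pics/h1c.png

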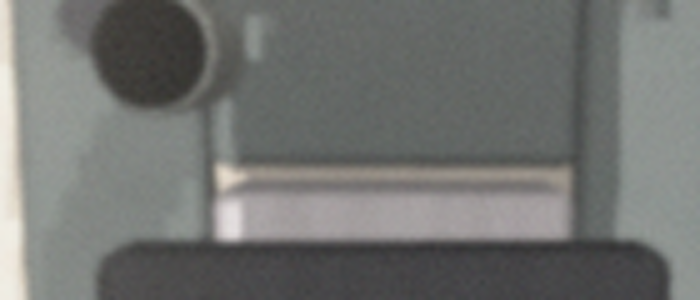

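The wrist view confirms the short block: its width comes out at 45 mm for z = 28 mm. It is centred under the plate, so I'm lowering.

Request:
{"api": "servo_tool", "payload": {"steps": [{"dx": 0.1,"dy": 0.15,"dz": 3,"wx": -0.3,"wy": 0,"wz": 0,"grip": 0.4},{"dx": 0.1,"dy": 0.15,"dz": 5.5,"wx": -0.3,"wy": 0,"wz": 0,"grip": 0.4},{"dx": 0.1,"dy": 0.15,"dz": 6.4,"wx": -0.3,"wy": 0,"wz": 0,"grip": 0.4},{"dx": 0.1,"dy": 0.15,"dz": 6.7,"wx": -0.3,"wy": 0,"wz": 0,"grip": 0.4},{"dx": 0.1,"dy": 0.15,"dz": 6.8,"wx": -0.3,"wy": 0,"wz": 0,"grip": 0.4},{"dx": 0.1,"dy": 0.15,"dz": 6.9,"wx": -0.3,"wy": 0,"wz": 0,"grip": 0.4},{"dx": 0.1,"dy": 0.15,"dz": 6.9,"wx": -0.3,"wy": 0,"wz": 0,"grip": 0.4}]}}

```text
time_s: 5.35
tcp_pos: [0.5436, -0.019, 0.0446]
eef_rot: [3.139, 0.0, 1.48]
contact_force: [0.2, 0.1, -1.9]
grip_width: 0.0434
```

Request:
{"api": "servo_tool", "payload": {"steps": [{"dx": 0,"dy": -0.1,"dz": 0.1,"wx": 0,"wy": 0,"wz": 0,"grip": 0.4},{"dx": 0,"dy": -0.1,"dz": 0.2,"wx": 0,"wy": 0,"wz": 0,"grip": 0.4},{"dx": 0,"dy": -0.1,"dz": 0.3,"wx": 0,"wy": 0,"wz": 0,"grip": 0.4},{"dx": 0,"dy": -0.1,"dz": 0.3,"wx": 0,"wy": 0,"wz": 0,"grip": 0.4}]}}

```text
time_s: 5.68
tcp_pos: [0.5424, -0.0191, 0.0418]
eef_rot: [3.139, 0.0, 1.479]
contact_force: [-4.3, 1.2, 18.7]
grip_width: 0.0438
```

Contact came at TCP 41.8 mm, which is the expected 28 mm plus 13.8 mm, so it is the short block. Releasing.

Request:
{"api": "servo_tool", "payload": {"steps": [{"dx": 0,"dy": 0,"dz": -0.1,"wx": 0,"wy": 0,"wz": 0,"grip": 0.8},{"dx": 0,"dy": 0,"dz": -0.1,"wx": 0,"wy": 0,"wz": 0,"grip": 0.8},{"dx": 0,"dy": 0,"dz": -0.1,"wx": 0,"wy": 0,"wz": 0,"grip": 0.8},{"dx": 0,"dy": 0,"dz": -3,"wx": 0,"wy": 0,"wz": 0,"grip": 0.9},{"dx": 0,"dy": 0,"dz": -7,"wx": 0,"wy": 0,"wz": 0,"grip": 1},{"dx": 0,"dy": 0,"dz": -9,"wx": 0,"wy": 0,"wz": 0,"grip": 1},{"dx": 0,"dy": 0,"dz": -9,"wx": 0,"wy": 0,"wz": 0,"grip": 1}]}}

```text
time_s: 6.27
tcp_pos: [0.5441, -0.0194, 0.1348]
eef_rot: [3.133, 0.001, 1.479]
contact_force: [1.3, 0.3, 0.8]
grip_width: 0.0853
```

Run:
```python
from h import *
st=robot.state();im=cams.get_image("wrist")[:,:,::-1];cv2.imwrite("pics/r1.png",im);print(st['time_s'],st['tcp_pos'],np.degrees(st['eef_rot']),st['grip_width'])
go([.62,.3055,.12],75)
```

```text
6.2667 [ 0.54409771 -0.01937113  0.13484286] [1.79532885e+02 3.11347062e-02 8.47675207e+01] 0.0853357941440879
d cm [33.04  4.67  1.3 ] w [ 0.35 -0.    9.77] n 8.008759366187784 1.3650350214590918
```

View pics/r1.png

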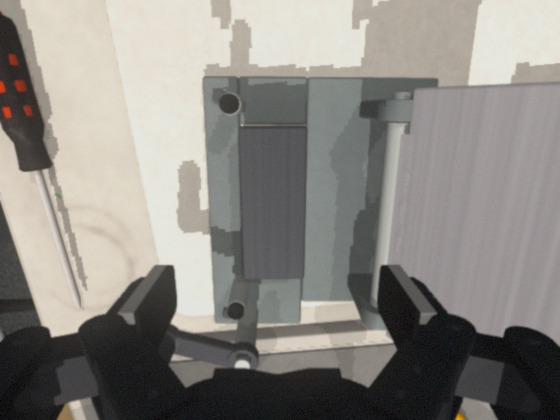

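Request:
{"api": "servo_tool", "payload": {"steps": [{"dx": 4,"dy": 0,"dz": 0,"wx": 0.3,"wy": 0,"wz": 0,"grip": 1},{"dx": 8,"dy": 0,"dz": 0,"wx": 0.3,"wy": 0,"wz": 0,"grip": 1},{"dx": 12,"dy": 0,"dz": 0,"wx": 0.3,"wy": 0,"wz": 0,"grip": 1},{"dx": 16,"dy": 1,"dz": 0.5,"wx": 0.3,"wy": 0,"wz": 3,"grip": 1},{"dx": 20,"dy": 2,"dz": 1,"wx": 0.3,"wy": 0,"wz": 6,"grip": 1},{"dx": 24,"dy": 3,"dz": 1.3,"wx": 0.3,"wy": 0,"wz": 9.8,"grip": 1},{"dx": 28,"dy": 4,"dz": 1.3,"wx": 0.3,"wy": 0,"wz": 9.8,"grip": 1},{"dx": 32,"dy": 4.7,"dz": 1.3,"wx": 0.3,"wy": 0,"wz": 9.8,"grip": 1},{"dx": 33,"dy": 4.7,"dz": 1.3,"wx": 0.3,"wy": 0,"wz": 9.8,"grip": 1},{"dx": 33,"dy": 4.7,"dz": 1.3,"wx": 0.3,"wy": 0,"wz": 9.8,"grip": 1},{"dx": 33,"dy": 4.7,"dz": 1.3,"wx": 0.3,"wy": 0,"wz": 9.8,"grip": 1}]}}

```text
time_s: 7.23
tcp_pos: [0.6181, 0.3053, 0.1163]
eef_rot: [-3.137, 0.002, 1.31]
contact_force: [-0.1, -0.2, 0.3]
grip_width: 0.0857
```

```bash
python3 plate.py p2
```

```text
7.2333 [0.6180574  0.30531097 0.11626137] [-1.79711496e+02  9.81934327e-02  7.50371002e+01] maxv 0.03068039452979138
((127.99998474121094, 296.9999694824219), (95.99998474121094, 63.99999237060547), -0.0) 0.5705567993282208 c [0.4865989 0.2660635] [np.float64(0.0778), np.float64(0.0575), np.float64(0.0731), np.float64(0.0567)] long 165.23944632958768
((285.5, 197.0), (160.0, 65.0), 90.0) 0.9161057692307693 c [0.62493628 0.30935615] [np.float64(0.118), np.float64(0.0431), np.float64(0.1179), np.float64(0.0495)] long 76.963643185816
```

View pics/p2.png

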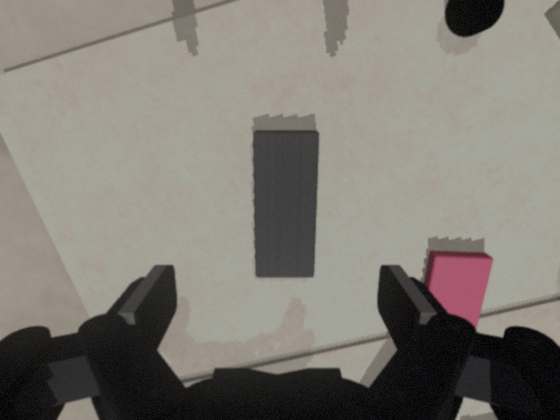

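```bash
python3 - <<'E'
from h import *
st=robot.state();T=Ttool(st)
w=onplane("wrist",[(254.,131),(319,131),(314,277),(256.5,277)],.012,st)
c=w.mean(0);print(c,[np.degrees(np.arctan2(*(w[i]-w[j])[[1,0]])) for i,j in((0,3),(1,2))])
pk=onplane("wrist",[(428,254),(491,256),(422,290)],.012,st)
tt=lambda P:((P-T[:3,3])@T[:3,:3]*1000).round(1)
print('plate c',tt(c),'pink',tt(pk))
go([c[0],c[1],.0138],75.2)
g=np.array([.5425,-.0146]);
import pickle
E
python3 - <<'E'
import sys;sys.path.insert(0,'.')
from h import *
# released plate check from r1
class S:pass
st={'tcp_pos':np.array([0.54409771,-0.01937113,0.13484286]),'eef_rot':np.radians([179.532885,0.0311,84.7675])}
w=onplane("wrist",[(240,126),(306,125.5),(303,278),(242,277)],.040,st);print(w.mean(0),[np.degrees(np.arctan2(*(w[i]-w[j])[[1,0]])) for i,j in((0,3),(1,2))])
print(onplane("wrist",[(230,103),(236,310)],.054,st))
E
```

```text
[0.62408314 0.30388348 0.012     ] [np.float64(74.86457286804267), np.float64(74.9466178475009)]
plate c [  1.2   6.4 104.6] pink [[-34.1 112.8 104.1]
 [-35.7 160.2 103.9]
 [-64.3 111.9 104.1]]
d cm [ 0.12  0.64 10.28] w [-0.28  0.1  -0.23] n 2.4690071722622076 0.05276911777838096
[ 0.542547   -0.01366766  0.04      ] [np.float64(83.77851275607232), np.float64(84.96537974934509)]
[[ 0.52387827  0.05627503  0.054     ]
 [ 0.50987949 -0.08297429  0.054     ]]
```

Request:
{"api": "servo_tool", "payload": {"steps": [{"dx": 0.1,"dy": 0.65,"dz": 4,"wx": -0.3,"wy": 0,"wz": 0,"grip": 1},{"dx": 0.1,"dy": 0.65,"dz": 8,"wx": -0.3,"wy": 0,"wz": 0,"grip": 1},{"dx": 0.1,"dy": 0.65,"dz": 9.5,"wx": -0.3,"wy": 0,"wz": 0,"grip": 1},{"dx": 0.1,"dy": 0.65,"dz": 10.2,"wx": -0.3,"wy": 0,"wz": 0,"grip": 1},{"dx": 0.1,"dy": 0.65,"dz": 10.2,"wx": -0.3,"wy": 0,"wz": 0,"grip": 0.9},{"dx": 0.1,"dy": 0.65,"dz": 10.2,"wx": -0.3,"wy": 0,"wz": 0,"grip": 0.8}]}}

```text
time_s: 7.78
tcp_pos: [0.6256, 0.3039, 0.0166]
eef_rot: [3.139, -0.0, 1.308]
contact_force: [-0.2, -0.5, 0.2]
grip_width: 0.0686
```

Request:
{"api": "servo_tool", "payload": {"steps": [{"dx": 0,"dy": 0,"dz": 0.2,"wx": 0,"wy": 0,"wz": 0,"grip": 0.6},{"dx": 0,"dy": 0,"dz": 0.25,"wx": 0,"wy": 0,"wz": 0,"grip": 0.4},{"dx": 0,"dy": 0,"dz": 0.25,"wx": 0,"wy": 0,"wz": 0,"grip": 0.4},{"dx": 0,"dy": 0,"dz": 0.25,"wx": 0,"wy": 0,"wz": 0,"grip": 0.4},{"dx": 0,"dy": 0,"dz": 0.25,"wx": 0,"wy": 0,"wz": 0,"grip": 0.4}], "squeeze": 40}}

```text
time_s: 8.2
tcp_pos: [0.6259, 0.3047, 0.0149]
eef_rot: [3.138, -0.001, 1.308]
contact_force: [-1.0, -1.6, 7.2]
grip_width: 0.0438
```

Request:
{"api": "servo_tool", "payload": {"steps": [{"dx": 0,"dy": 0,"dz": -1.5,"wx": 0,"wy": 0,"wz": 0,"grip": 0.4},{"dx": 0,"dy": 0,"dz": -4,"wx": 0,"wy": 0,"wz": 0,"grip": 0.4},{"dx": 0,"dy": 0,"dz": -8,"wx": 0,"wy": 0,"wz": 0,"grip": 0.4},{"dx": 0,"dy": 0,"dz": -11,"wx": 0,"wy": 0,"wz": 0,"grip": 0.4},{"dx": 0,"dy": 0,"dz": -11,"wx": 0,"wy": 0,"wz": 0,"grip": 0.4}]}}

```text
time_s: 8.62
tcp_pos: [0.628, 0.306, 0.1309]
eef_rot: [3.131, -0.006, 1.309]
contact_force: [1.3, 1.2, -0.5]
grip_width: 0.0436
```

Run:
```python
from h import *
st=robot.state();im=cams.get_image("wrist")[:,:,::-1];cv2.imwrite("pics/g2.png",im);print(st['tcp_pos'],np.degrees(st['eef_rot']),st['grip_width'],st['contact_force'])
a=im.max(2);print(a[130:150,277],a[200,210:232],a[200,322:342])
go([.5425,-.0146,.125],84.8)
```

```text
[0.62804731 0.30597547 0.13092609] [179.40702644  -0.33763375  74.97852839] 0.043582713522709905 [ 1.25097304  1.16340365 -0.54669597]
[200 201 200 199 200 201 199 199 196 199 200 197 200 198 197 198 201 198
 195 176] [198 198 201 199 201 200 197 200 199 200 197 189 141  97  83  80  85  85
  87  81  85  81] [ 63  64  61  58  60  60  60  57  70 114 173 192 201 199 197 198 199 201
 198 198]
d cm [-33.11   0.14   0.15] w [ 0.47 -0.2  -9.83] n 7.940456078868102 1.3741402789859567
```

View pics/g2.png

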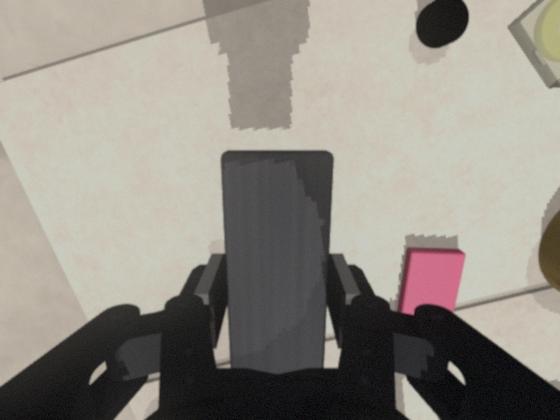

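Request:
{"api": "servo_tool", "payload": {"steps": [{"dx": -4,"dy": -1,"dz": 0,"wx": 0.5,"wy": 0,"wz": 0,"grip": 0.4},{"dx": -8,"dy": -2,"dz": 0,"wx": 0.5,"wy": 0,"wz": -2,"grip": 0.4},{"dx": -12,"dy": -3,"dz": 0,"wx": 0.5,"wy": 0,"wz": -5,"grip": 0.4},{"dx": -16,"dy": -3.4,"dz": 0,"wx": 0.5,"wy": 0,"wz": -9,"grip": 0.4},{"dx": -20,"dy": -3.4,"dz": 0,"wx": 0.5,"wy": 0,"wz": -9.8,"grip": 0.4},{"dx": -24,"dy": -2.4,"dz": 0,"wx": 0.5,"wy": 0,"wz": -9.8,"grip": 0.4},{"dx": -28,"dy": -1.3,"dz": 0,"wx": 0.5,"wy": 0,"wz": -9.8,"grip": 0.4},{"dx": -32,"dy": -0.2,"dz": 0,"wx": 0.5,"wy": 0,"wz": -9.8,"grip": 0.4},{"dx": -33.1,"dy": 0.1,"dz": 0,"wx": 0.5,"wy": 0,"wz": -9.8,"grip": 0.4},{"dx": -33.1,"dy": 0.1,"dz": 0,"wx": 0.5,"wy": 0,"wz": -9.8,"grip": 0.4},{"dx": -33.1,"dy": 0.1,"dz": 0,"wx": 0.5,"wy": 0,"wz": -9.8,"grip": 0.4}]}}

```text
time_s: 9.58
tcp_pos: [0.5397, -0.0157, 0.1231]
eef_rot: [-3.134, -0.0, 1.478]
contact_force: [1.1, 0.5, -2.1]
grip_width: 0.0437
```

Run:
```python
from h import *
st=robot.state();print(st['time_s'],st['tcp_pos'],np.degrees(st['eef_rot']),st['grip_width'],st['contact_force'])
go([.5424,-.015,.0549],84.8)
```

```text
9.5833 [ 0.53971158 -0.0156958   0.12306638] [-1.79572953e+02 -1.73092266e-02  8.46646037e+01] 0.04367951999551977 [ 1.06186573  0.45528829 -2.05866132]
d cm [0.09 0.31 6.81] w [-0.43 -0.02 -0.14] n 1.636041254914877 0.06261331268066955
```

Request:
{"api": "servo_tool", "payload": {"steps": [{"dx": 0.1,"dy": 0.2,"dz": 3,"wx": -0.4,"wy": 0,"wz": 0,"grip": 0.4},{"dx": 0.1,"dy": 0.2,"dz": 5.5,"wx": -0.4,"wy": 0,"wz": 0,"grip": 0.4},{"dx": 0.1,"dy": 0.2,"dz": 6.4,"wx": -0.4,"wy": 0,"wz": 0,"grip": 0.4},{"dx": 0.1,"dy": 0.2,"dz": 6.7,"wx": -0.4,"wy": 0,"wz": 0,"grip": 0.4},{"dx": 0.1,"dy": 0.2,"dz": 6.8,"wx": -0.4,"wy": 0,"wz": 0,"grip": 0.4},{"dx": 0.1,"dy": 0.2,"dz": 6.8,"wx": -0.4,"wy": 0,"wz": 0,"grip": 0.4},{"dx": 0.1,"dy": 0.2,"dz": 6.8,"wx": -0.4,"wy": 0,"wz": 0,"grip": 0.4}]}}

```text
time_s: 10.17
tcp_pos: [0.5422, -0.014, 0.0561]
eef_rot: [3.14, -0.0, 1.48]
contact_force: [1.1, -0.4, -1.8]
grip_width: 0.0436
```

Request:
{"api": "servo_tool", "payload": {"steps": [{"dx": -0.1,"dy": 0,"dz": 0.1,"wx": 0,"wy": 0,"wz": 0,"grip": 0.4},{"dx": -0.1,"dy": 0,"dz": 0.2,"wx": 0,"wy": 0,"wz": 0,"grip": 0.4},{"dx": -0.1,"dy": 0,"dz": 0.25,"wx": 0,"wy": 0,"wz": 0,"grip": 0.4},{"dx": -0.1,"dy": 0,"dz": 0.25,"wx": 0,"wy": 0,"wz": 0,"grip": 0.4}]}}

```text
time_s: 10.5
tcp_pos: [0.5421, -0.0153, 0.0547]
eef_rot: [3.139, -0.0, 1.479]
contact_force: [-7.2, 3.5, 32.6]
grip_width: 0.0438
```

Request:
{"api": "servo_tool", "payload": {"steps": [{"dx": 0,"dy": 0,"dz": -0.2,"wx": 0,"wy": 0,"wz": 0,"grip": 0.4},{"dx": 0,"dy": 0,"dz": -0.2,"wx": 0,"wy": 0,"wz": 0,"grip": 0.8},{"dx": 0,"dy": 0,"dz": -0.2,"wx": 0,"wy": 0,"wz": 0,"grip": 0.8},{"dx": 0,"dy": 0,"dz": -0.2,"wx": 0,"wy": 0,"wz": 0,"grip": 0.8},{"dx": 0,"dy": 0,"dz": -3,"wx": 0,"wy": 0,"wz": 0,"grip": 0.9},{"dx": 0,"dy": 0,"dz": -7,"wx": 0,"wy": 0,"wz": 0,"grip": 1},{"dx": 0,"dy": 0,"dz": -8,"wx": 0,"wy": 0,"wz": 0,"grip": 1},{"dx": 0,"dy": 0,"dz": -8,"wx": 0,"wy": 0,"wz": 0,"grip": 1}]}}

```text
time_s: 11.17
tcp_pos: [0.5433, -0.0156, 0.1357]
eef_rot: [3.136, 0.0, 1.48]
contact_force: [0.3, 0.0, 0.9]
grip_width: 0.0854
```

Run:
```python
from h import *
import pickle
st=robot.state();im=cams.get_image("wrist")[:,:,::-1];cv2.imwrite("pics/r2.png",im);pickle.dump(st,open("r2.pkl","wb"));print(st['time_s'],st['tcp_pos'],np.degrees(st['eef_rot']),st['grip_width'],st['contact_force'])
```

```text
11.1667 [ 0.54329237 -0.01562526  0.13573314] [1.79698773e+02 7.80749712e-03 8.47699791e+01] 0.08542167718357786 [0.33441939 0.04132496 0.8633133 ]
```

View pics/r2.png

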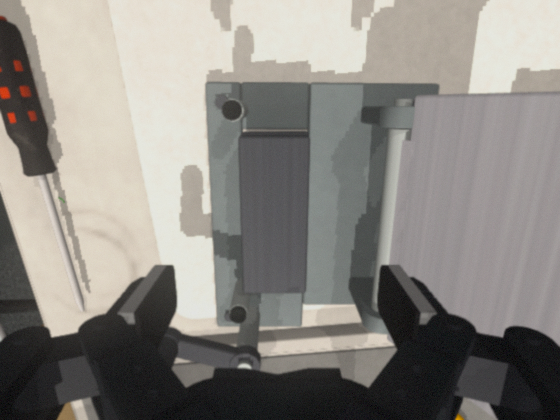

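Run:
```python
from h import *
import pickle
st=pickle.load(open("r2.pkl","rb"))
w=onplane("wrist",[(240,136),(309,134.5),(305,292),(243,291)],.052,st);print(w.mean(0),[np.linalg.norm(w[i]-w[i-1]) for i in range(4)],[np.degrees(np.arctan2(*(w[i]-w[j])[[1,0]])) for i,j in((0,3),(1,2))])
p=onplane("wrist",[(232,110),(238,314)],.054,st);print(p,np.linalg.norm(p[0]-p[1]))
st=robot.state();print(st['tcp_pos'])
# lug in scene/top
yaw=np.radians(-5.2);X=np.array([np.cos(yaw),np.sin(yaw),0]);O=np.array([.5425,-.0146,0])
q=2.1;L=O+X*(.075-.142*np.cos(q))+[0,0,.058+.142*np.sin(q)];print('lug',L,proj("top",L),proj("scene",L))
```

```text
[ 0.5419764  -0.01498341  0.052     ] [np.float64(0.10714291213713355), np.float64(0.042452603926321955), np.float64(0.10894720283445802), np.float64(0.043680118260546213)] [np.float64(84.12893625342139), np.float64(84.78436403433105)]
[[ 0.52333163  0.05603239  0.054     ]
 [ 0.50961979 -0.08313027  0.054     ]] 0.13983654861499073
[ 0.542389   -0.01551971  0.13404237]
lug [ 0.68858444 -0.02789473  0.18057573] [[311.1334519  154.01195016]] [[266.33715277 145.77109657]]
```

The stack is right: top plate at (0.542, −0.015), square, with its top at 52 mm. The predicted lug at q = 2.1 matches both views, (311,154) top and (266,146) scene. Next I rise, turn 90° and go above the lug.

Request:
{"api": "servo_tool", "payload": {"steps": [{"dx": 0,"dy": 0,"dz": -4,"wx": -0.3,"wy": 0,"wz": -4,"grip": 1},{"dx": 0,"dy": 0,"dz": -8,"wx": -0.3,"wy": 0,"wz": -11,"grip": 1},{"dx": 0,"dy": 0,"dz": -12,"wx": -0.3,"wy": 0,"wz": -18,"grip": 1},{"dx": 0,"dy": 2,"dz": -12.6,"wx": -0.3,"wy": 0,"wz": -25,"grip": 1},{"dx": 0,"dy": 4,"dz": -12.6,"wx": -0.3,"wy": 0,"wz": -32,"grip": 1},{"dx": 0,"dy": 6,"dz": -12.6,"wx": -0.3,"wy": 0,"wz": -39,"grip": 1},{"dx": 0,"dy": 8,"dz": -12.6,"wx": -0.3,"wy": 0,"wz": -46,"grip": 1},{"dx": 0,"dy": 10,"dz": -12.6,"wx": -0.3,"wy": 0,"wz": -53,"grip": 1},{"dx": 0,"dy": 12,"dz": -12.6,"wx": -0.3,"wy": 0,"wz": -60,"grip": 1},{"dx": 0,"dy": 14.7,"dz": -12.6,"wx": -0.3,"wy": 0,"wz": -67,"grip": 1},{"dx": 0,"dy": 14.7,"dz": -12.6,"wx": -0.3,"wy": 0,"wz": -74,"grip": 1},{"dx": 0,"dy": 14.7,"dz": -12.6,"wx": -0.3,"wy": 0,"wz": -81,"grip": 1}]}}

```text
time_s: 12.22
tcp_pos: [0.6886, -0.0289, 0.2563]
eef_rot: [3.138, 0.001, 2.899]
contact_force: [-0.1, 0.2, -1.0]
grip_width: 0.0852
```

Run:
```python
from h import *
st=robot.state();print(st['time_s'],st['tcp_pos'],np.degrees(st['eef_rot']))
go([.6886,-.0279,.26],174.8)
```

```text
12.2167 [ 0.68863318 -0.0289486   0.25625507] [1.79801800e+02 4.06904637e-02 1.66107847e+02]
d cm [ 0.03  0.1  -0.37] w [ 0.19  0.06 -8.69] n 0.09326391697597909 1.2143062474043336
```

Request:
{"api": "servo_tool", "payload": {"steps": [{"dx": 0,"dy": 0,"dz": 0,"wx": 0,"wy": 0,"wz": -7,"grip": 1},{"dx": 0,"dy": 0,"dz": 0,"wx": 0,"wy": 0,"wz": -8.7,"grip": 1},{"dx": 0,"dy": 0,"dz": 0,"wx": 0,"wy": 0,"wz": -8.7,"grip": 1}]}}

```text
time_s: 12.47
tcp_pos: [0.6876, -0.0288, 0.257]
eef_rot: [3.138, 0.001, 3.047]
contact_force: [-0.6, -0.3, -0.1]
grip_width: 0.0856
```

Run:
```python
from h import *
st=robot.state();im=cams.get_image("wrist")[:,:,::-1];cv2.imwrite("pics/l1.png",im);print(st['time_s'],st['tcp_pos'],np.degrees(st['eef_rot']),abs(st['joint_vel']).max())
print(proj("wrist",[.6886,-.0279,.1806],st),proj("wrist",[.6886,-.0279,.1896],st))
```

```text
12.4667 [ 0.68760126 -0.0288069   0.25698004] [1.79809856e+02 7.65962447e-02 1.74563608e+02] 0.08828628356945467
[[278.40597208 224.88680224]] [[278.52780958 229.76414798]]
```

View pics/l1.png

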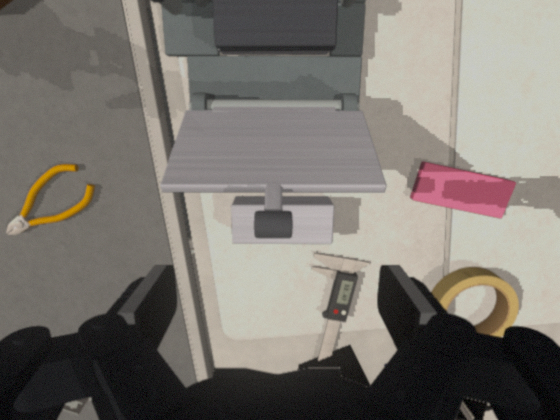

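Lug at (273.5,224) against 278 predicted, so I shift about 2 mm to tool −y and descend onto it.

Request:
{"api": "servo_tool", "payload": {"steps": [{"dx": -0.1,"dy": -0.2,"dz": 3,"wx": -0.2,"wy": 0,"wz": 0,"grip": 1},{"dx": -0.1,"dy": -0.2,"dz": 6,"wx": -0.2,"wy": 0,"wz": 0,"grip": 1},{"dx": -0.1,"dy": -0.2,"dz": 7.8,"wx": -0.2,"wy": 0,"wz": 0,"grip": 1},{"dx": -0.1,"dy": -0.2,"dz": 8.3,"wx": -0.2,"wy": 0,"wz": 0,"grip": 0.8},{"dx": -0.1,"dy": -0.2,"dz": 8.3,"wx": -0.2,"wy": 0,"wz": 0,"grip": 0.6},{"dx": -0.1,"dy": -0.2,"dz": 8.3,"wx": -0.2,"wy": 0,"wz": 0,"grip": 0.45}]}}

```text
time_s: 13.02
tcp_pos: [0.6894, -0.0307, 0.1764]
eef_rot: [3.135, 0.004, 3.044]
contact_force: [-0.8, 0.3, 0.2]
grip_width: 0.0516
```

Run:
```python
from h import *
st=robot.state();im=cams.get_image("wrist")[:,:,::-1];cv2.imwrite("pics/l2.png",im);print(st['time_s'],st['tcp_pos'],np.degrees(st['eef_rot']),st['grip_width'],st['contact_force'])
print(proj("wrist",[.6886,-.0299,.1806],st))
```

```text
13.0167 [ 0.68944847 -0.03068908  0.17642568] [179.61549297   0.240029   174.42296364] 0.051554788358586075 [-0.80748733  0.26381912  0.22996691]
[[279.35933215 285.65582295]]
```

View pics/l2.png

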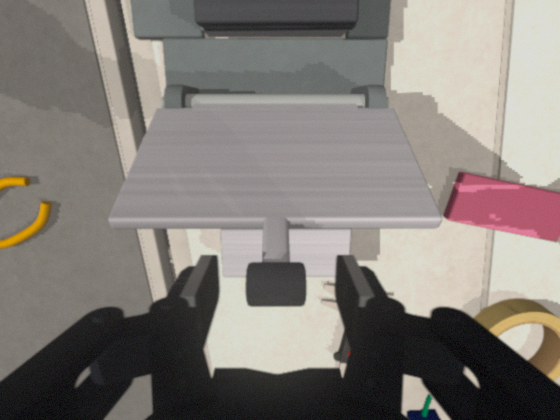

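Request:
{"api": "servo_tool", "payload": {"steps": [{"dx": 0,"dy": 0,"dz": 0.2,"wx": 0,"wy": 0,"wz": 0.3,"grip": 0.35},{"dx": 0,"dy": 0,"dz": 0.2,"wx": 0,"wy": 0,"wz": 0.3,"grip": 0.2},{"dx": 0,"dy": 0,"dz": 0.2,"wx": 0,"wy": 0,"wz": 0.3,"grip": 0.15},{"dx": 0,"dy": 0,"dz": 0.2,"wx": 0,"wy": 0,"wz": 0.3,"grip": 0.15},{"dx": 0,"dy": 0,"dz": 0.2,"wx": 0,"wy": 0,"wz": 0.3,"grip": 0.15},{"dx": 0,"dy": 0,"dz": 0.2,"wx": 0,"wy": 0,"wz": 0.3,"grip": 0.15}], "squeeze": 40}}

```text
time_s: 13.57
tcp_pos: [0.6897, -0.0311, 0.175]
eef_rot: [3.136, 0.006, 3.04]
contact_force: [-1.3, -4.0, 6.6]
grip_width: 0.0233
```

Run:
```python
from h import *
st=robot.state();print(st['time_s'],st['tcp_pos'],np.degrees(st['eef_rot']),st['grip_width'],st['contact_force'])
# arc rows: tool x=-jigX, z down
for q0,q1 in [(2.1,1.8),(2.1,1.5),(2.1,1.2),(2.1,.9),(2.1,.6),(2.1,.3),(2.1,0)]:
    for q in np.linspace(q0,q1,2)[1:]: print(q,'dx',(142*(np.cos(q)-np.cos(2.1))/10).round(2),'dz',(-142*(np.sin(q)-np.sin(2.1))/10).round(2))
```

```text
13.5667 [ 0.6896834  -0.03113366  0.1750449 ] [179.65150395   0.32839269 174.15125358] 0.023338165325995038 [-1.2795131  -3.9899063   6.60195289]
1.8 dx 3.94 dz -1.57
1.5 dx 8.17 dz -1.91
1.2 dx 12.31 dz -0.98
0.9 dx 16.0 dz 1.13
0.6 dx 18.89 dz 4.24
0.3 dx 20.73 dz 8.06
0.0 dx 21.37 dz 12.26
```

```bash
cat > arc.py <<'E'
import numpy as np,sys
a=float(sys.argv[1])
for b in sys.argv[2:]:
    q=float(b);print(q,'dx',round(14.2*(np.cos(q)-np.cos(a)),2),'dz',round(-14.2*(np.sin(q)-np.sin(a)),2))
E
python3 arc.py 2.1 2.08 2.04 2.0 1.95 1.9 1.85 1.8 1.75 1.7 1.65 1.6 1.55
```

```text
2.08 dx 0.25 dz -0.14
2.04 dx 0.75 dz -0.41
2.0 dx 1.26 dz -0.65
1.95 dx 1.91 dz -0.93
1.9 dx 2.58 dz -1.18
1.85 dx 3.26 dz -1.39
1.8 dx 3.94 dz -1.57
1.75 dx 4.64 dz -1.72
1.7 dx 5.34 dz -1.82
1.65 dx 6.05 dz -1.9
1.6 dx 6.75 dz -1.94
1.55 dx 7.46 dz -1.94
```

Request:
{"api": "servo_tool", "payload": {"steps": [{"dx": 0.25,"dy": 0,"dz": -0.14,"wx": 0,"wy": 0,"wz": 0,"grip": 0.15},{"dx": 0.75,"dy": 0,"dz": -0.4,"wx": 0,"wy": 0,"wz": 0,"grip": 0.15},{"dx": 1.25,"dy": 0,"dz": -0.65,"wx": 0,"wy": 0,"wz": 0,"grip": 0.15},{"dx": 1.9,"dy": 0,"dz": -0.93,"wx": 0,"wy": 0,"wz": 0,"grip": 0.15},{"dx": 2.6,"dy": -0.02,"dz": -1.18,"wx": 0,"wy": 0,"wz": 0,"grip": 0.15},{"dx": 3.25,"dy": -0.03,"dz": -1.4,"wx": 0,"wy": 0,"wz": 0,"grip": 0.15},{"dx": 3.95,"dy": -0.04,"dz": -1.57,"wx": 0,"wy": 0,"wz": 0,"grip": 0.15},{"dx": 4.65,"dy": -0.05,"dz": -1.72,"wx": 0,"wy": 0,"wz": 0,"grip": 0.15},{"dx": 5.35,"dy": -0.06,"dz": -1.82,"wx": 0,"wy": 0,"wz": 0,"grip": 0.15},{"dx": 6.05,"dy": -0.07,"dz": -1.9,"wx": 0,"wy": 0,"wz": 0,"grip": 0.15},{"dx": 6.75,"dy": -0.08,"dz": -1.94,"wx": 0,"wy": 0,"wz": 0,"grip": 0.15},{"dx": 7.45,"dy": -0.08,"dz": -1.94,"wx": 0,"wy": 0,"wz": 0,"grip": 0.15}]}}

```text
time_s: 14.57
tcp_pos: [0.6145, -0.0238, 0.1936]
eef_rot: [3.135, 0.005, 3.04]
contact_force: [2.5, -1.3, 6.4]
grip_width: 0.0231
```

```bash
python3 - <<'E'
from h import *
st=robot.state();im=cams.get_image("wrist")[:,:,::-1];cv2.imwrite("pics/l3.png",im);print(st['time_s'],st['tcp_pos'],np.degrees(st['eef_rot']),st['grip_width'],st['contact_force'],st['torque'])
E
python3 arc.py 1.55 1.5 1.45 1.4 1.35 1.3 1.25 1.2 1.15 1.1 1.05 1.0 .95
```

```text
14.5667 [ 0.61453059 -0.02377235  0.19359774] [179.59924993   0.28107587 174.17038541] 0.02310803399964028 [ 2.51744671 -1.27223419  6.38468932] [-0.31824804 -0.79461637  0.05119557]
1.5 dx 0.71 dz 0.03
1.45 dx 1.42 dz 0.1
1.4 dx 2.12 dz 0.2
1.35 dx 2.81 dz 0.34
1.3 dx 3.5 dz 0.51
1.25 dx 4.18 dz 0.72
1.2 dx 4.85 dz 0.96
1.15 dx 5.51 dz 1.24
1.1 dx 6.15 dz 1.54
1.05 dx 6.77 dz 1.88
1.0 dx 7.38 dz 2.25
0.95 dx 7.96 dz 2.65
```

View pics/l3.png

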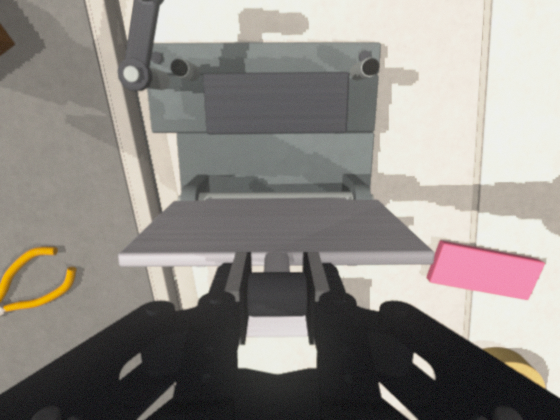

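The lug is firmly held and the flap is near upright. Forces are small and the stack is undisturbed. Continuing the arc.

Request:
{"api": "servo_tool", "payload": {"steps": [{"dx": 0.7,"dy": 0,"dz": 0.03,"wx": 0,"wy": 0,"wz": 0,"grip": 0.15},{"dx": 1.4,"dy": 0,"dz": 0.1,"wx": 0,"wy": 0,"wz": 0,"grip": 0.15},{"dx": 2.1,"dy": -0.01,"dz": 0.2,"wx": 0,"wy": 0,"wz": 0,"grip": 0.15},{"dx": 2.8,"dy": -0.02,"dz": 0.34,"wx": 0,"wy": 0,"wz": 0,"grip": 0.15},{"dx": 3.5,"dy": -0.03,"dz": 0.5,"wx": 0,"wy": 0,"wz": 0,"grip": 0.15},{"dx": 4.2,"dy": -0.04,"dz": 0.72,"wx": 0,"wy": 0,"wz": 0,"grip": 0.15},{"dx": 4.85,"dy": -0.05,"dz": 0.96,"wx": 0,"wy": 0,"wz": 0,"grip": 0.15},{"dx": 5.5,"dy": -0.06,"dz": 1.24,"wx": 0,"wy": 0,"wz": 0,"grip": 0.15},{"dx": 6.15,"dy": -0.07,"dz": 1.54,"wx": 0,"wy": 0,"wz": 0,"grip": 0.15},{"dx": 6.77,"dy": -0.08,"dz": 1.88,"wx": 0,"wy": 0,"wz": 0,"grip": 0.15},{"dx": 7.38,"dy": -0.08,"dz": 2.25,"wx": 0,"wy": 0,"wz": 0,"grip": 0.15},{"dx": 7.96,"dy": -0.08,"dz": 2.65,"wx": 0,"wy": 0,"wz": 0,"grip": 0.15}]}}

```text
time_s: 15.62
tcp_pos: [0.5343, -0.0159, 0.1663]
eef_rot: [3.134, 0.003, 3.04]
contact_force: [-1.7, 1.7, 6.4]
grip_width: 0.0231
```

```bash
python3 - <<'E'
from h import *
st=robot.state();print(st['time_s'],st['tcp_pos'],np.degrees(st['eef_rot']),st['grip_width'],st['contact_force'],st['torque'])
yaw=np.radians(-5.2);X=np.array([np.cos(yaw),np.sin(yaw)]);h=np.array([.5425,-.0146])+.075*X
d=-(st['tcp_pos'][:2]-h)@X;z=st['tcp_pos'][2]+.0065-.058;print('q',np.arctan2(z,d),np.hypot(d,z))
E
python3 arc.py .95 .91 .87 .83 .79 .75 .71 .67 .63 .59 .55 .51 .47
```

```text
15.6167 [ 0.53434288 -0.01591864  0.1662831 ] [1.79578364e+02 1.53773114e-01 1.74173408e+02] 0.0231428465706828 [-1.71025014  1.73649498  6.38512979] [ 0.14950591 -0.13387951  0.02269012]
q 0.9447096119457341 0.14165038357295726
0.91 dx 0.46 dz 0.34
0.87 dx 0.9 dz 0.7
0.83 dx 1.32 dz 1.07
0.79 dx 1.73 dz 1.46
0.75 dx 2.13 dz 1.87
0.71 dx 2.51 dz 2.29
0.67 dx 2.87 dz 2.73
0.63 dx 3.21 dz 3.18
0.59 dx 3.54 dz 3.65
0.55 dx 3.85 dz 4.13
0.51 dx 4.13 dz 4.62
0.47 dx 4.4 dz 5.12
```

Tracking well: q ≈ 0.945 at radius 141.7 mm.

Request:
{"api": "servo_tool", "payload": {"steps": [{"dx": 0.46,"dy": 0,"dz": 0.34,"wx": 0,"wy": 0,"wz": 0,"grip": 0.15},{"dx": 0.9,"dy": 0,"dz": 0.7,"wx": 0,"wy": 0,"wz": 0,"grip": 0.15},{"dx": 1.32,"dy": 0,"dz": 1.07,"wx": 0,"wy": 0,"wz": 0,"grip": 0.15},{"dx": 1.73,"dy": 0,"dz": 1.46,"wx": 0,"wy": 0,"wz": 0,"grip": 0.15},{"dx": 2.13,"dy": -0.01,"dz": 1.87,"wx": 0,"wy": 0,"wz": 0,"grip": 0.15},{"dx": 2.5,"dy": -0.02,"dz": 2.29,"wx": 0,"wy": 0,"wz": 0,"grip": 0.15},{"dx": 2.87,"dy": -0.02,"dz": 2.73,"wx": 0,"wy": 0,"wz": 0,"grip": 0.15},{"dx": 3.2,"dy": -0.03,"dz": 3.18,"wx": 0,"wy": 0,"wz": 0,"grip": 0.15},{"dx": 3.54,"dy": -0.03,"dz": 3.65,"wx": 0,"wy": 0,"wz": 0,"grip": 0.15},{"dx": 3.85,"dy": -0.04,"dz": 4.13,"wx": 0,"wy": 0,"wz": 0,"grip": 0.15},{"dx": 4.13,"dy": -0.04,"dz": 4.62,"wx": 0,"wy": 0,"wz": 0,"grip": 0.15},{"dx": 4.4,"dy": -0.04,"dz": 5.12,"wx": 0,"wy": 0,"wz": 0,"grip": 0.15}]}}

```text
time_s: 16.62
tcp_pos: [0.4905, -0.0116, 0.1144]
eef_rot: [3.134, 0.002, 3.04]
contact_force: [-3.6, 2.6, 4.4]
grip_width: 0.0232
```

```bash
cat > q.py <<'E'
from h import *
st=robot.state();print(st['time_s'],st['tcp_pos'],np.degrees(st['eef_rot']),st['grip_width'],st['contact_force'])
yaw=np.radians(-5.2);X=np.array([np.cos(yaw),np.sin(yaw)]);h=np.array([.5425,-.0146])+.075*X
d=-(st['tcp_pos'][:2]-h)@X;z=st['tcp_pos'][2]+.0065-.058;print('q',np.arctan2(z,d),np.hypot(d,z))
E
python3 q.py
python3 arc.py .47 .44 .41 .38 .35 .32 .29 .26 .23 .2 .17 .14 .11
```

```text
16.6167 [ 0.4905052  -0.01163415  0.11439588] [1.79586652e+02 9.03810154e-02 1.74169624e+02] 0.023172674851825125 [-3.59827874  2.57410157  4.44130892]
q 0.45967958414417937 0.14176563941623696
0.44 dx 0.19 dz 0.38
0.41 dx 0.36 dz 0.77
0.38 dx 0.53 dz 1.16
0.35 dx 0.68 dz 1.56
0.32 dx 0.82 dz 1.96
0.29 dx 0.95 dz 2.37
0.26 dx 1.06 dz 2.78
0.23 dx 1.17 dz 3.19
0.2 dx 1.26 dz 3.61
0.17 dx 1.34 dz 4.03
0.14 dx 1.4 dz 4.45
0.11 dx 1.45 dz 4.87
```

Request:
{"api": "servo_tool", "payload": {"steps": [{"dx": 0.19,"dy": 0,"dz": 0.38,"wx": 0,"wy": 0,"wz": 0,"grip": 0.15},{"dx": 0.36,"dy": 0,"dz": 0.77,"wx": 0,"wy": 0,"wz": 0,"grip": 0.15},{"dx": 0.53,"dy": 0,"dz": 1.16,"wx": 0,"wy": 0,"wz": 0,"grip": 0.15},{"dx": 0.68,"dy": 0,"dz": 1.56,"wx": 0,"wy": 0,"wz": 0,"grip": 0.15},{"dx": 0.82,"dy": -0.01,"dz": 1.96,"wx": 0,"wy": 0,"wz": 0,"grip": 0.15},{"dx": 0.95,"dy": -0.01,"dz": 2.37,"wx": 0,"wy": 0,"wz": 0,"grip": 0.15},{"dx": 1.06,"dy": -0.01,"dz": 2.78,"wx": 0,"wy": 0,"wz": 0,"grip": 0.15},{"dx": 1.17,"dy": -0.01,"dz": 3.19,"wx": 0,"wy": 0,"wz": 0,"grip": 0.15},{"dx": 1.26,"dy": -0.01,"dz": 3.6,"wx": 0,"wy": 0,"wz": 0,"grip": 0.15},{"dx": 1.34,"dy": -0.01,"dz": 4.03,"wx": 0,"wy": 0,"wz": 0,"grip": 0.15},{"dx": 1.4,"dy": -0.01,"dz": 4.45,"wx": 0,"wy": 0,"wz": 0,"grip": 0.15},{"dx": 1.45,"dy": -0.01,"dz": 4.87,"wx": 0,"wy": 0,"wz": 0,"grip": 0.15}]}}

```text
time_s: 17.62
tcp_pos: [0.4764, -0.0102, 0.0656]
eef_rot: [3.135, 0.001, 3.04]
contact_force: [-5.6, -0.7, 2.0]
grip_width: 0.0227
```

```bash
python3 q.py; python3 arc.py .11 .09 .07 .05 .03 .01 0 -.01
```

```text
17.6167 [ 0.47639148 -0.01022417  0.06555279] [1.79606878e+02 7.48563469e-02 1.74170864e+02] 0.02268391188305729 [-5.55485048 -0.66096741  2.04355087]
q 0.09917426324995737 0.1419304488392076
0.09 dx 0.03 dz 0.28
0.07 dx 0.05 dz 0.57
0.05 dx 0.07 dz 0.85
0.03 dx 0.08 dz 1.13
0.01 dx 0.09 dz 1.42
0.0 dx 0.09 dz 1.56
-0.01 dx 0.09 dz 1.7
```

Request:
{"api": "servo_tool", "payload": {"steps": [{"dx": 0,"dy": 0,"dz": 0.28,"wx": 0,"wy": 0,"wz": 0,"grip": 0.15},{"dx": 0,"dy": 0,"dz": 0.55,"wx": 0,"wy": 0,"wz": 0,"grip": 0.15},{"dx": 0,"dy": 0,"dz": 0.8,"wx": 0,"wy": 0,"wz": 0,"grip": 0.15},{"dx": 0,"dy": 0,"dz": 1.0,"wx": 0,"wy": 0,"wz": 0,"grip": 0.15},{"dx": 0,"dy": 0,"dz": 1.15,"wx": 0,"wy": 0,"wz": 0,"grip": 0.15},{"dx": 0,"dy": 0,"dz": 1.3,"wx": 0,"wy": 0,"wz": 0,"grip": 0.15},{"dx": 0,"dy": 0,"dz": 1.4,"wx": 0,"wy": 0,"wz": 0,"grip": 0.15},{"dx": 0,"dy": 0,"dz": 1.4,"wx": 0,"wy": 0,"wz": 0,"grip": 0.15},{"dx": 0,"dy": 0,"dz": 1.4,"wx": 0,"wy": 0,"wz": 0,"grip": 0.15}]}}

```text
time_s: 18.37
tcp_pos: [0.4758, -0.0101, 0.0515]
eef_rot: [3.135, -0.0, 3.04]
contact_force: [-7.9, -1.3, 2.0]
grip_width: 0.0234
```

```bash
python3 q.py
```

```text
18.3667 [ 0.47578098 -0.01013786  0.05152683] [ 1.79611052e+02 -8.71934753e-03  1.74173497e+02] 0.023433849002797578 [-7.90464479 -1.31672331  2.02560143]
q 0.00018917520807518946 0.14184884475620455
```

Request:
{"api": "servo_tool", "payload": {"steps": [{"dx": -0.05,"dy": 0,"dz": 0.1,"wx": 0,"wy": 0,"wz": 0,"grip": 0.15},{"dx": -0.05,"dy": 0,"dz": 0.2,"wx": 0,"wy": 0,"wz": 0,"grip": 0.15},{"dx": -0.05,"dy": 0,"dz": 0.2,"wx": 0,"wy": 0,"wz": 0,"grip": 0.15}]}}

```text
time_s: 18.62
tcp_pos: [0.4758, -0.0101, 0.0494]
eef_rot: [3.135, -0.001, 3.04]
contact_force: [-9.8, -1.7, 1.3]
grip_width: 0.0232
```

Request:
{"api": "servo_tool", "payload": {"steps": [{"dx": -0.1,"dy": 0,"dz": 0.1,"wx": 0,"wy": 0,"wz": 0,"grip": 0.15},{"dx": -0.1,"dy": 0,"dz": 0.2,"wx": 0,"wy": 0,"wz": 0,"grip": 0.15},{"dx": -0.1,"dy": 0,"dz": 0.2,"wx": 0,"wy": 0,"wz": 0,"grip": 0.15}]}}

```text
time_s: 18.87
tcp_pos: [0.4761, -0.0102, 0.0472]
eef_rot: [3.135, -0.003, 3.04]
contact_force: [-12.6, -2.7, 0.9]
grip_width: 0.0231
```

Run:
```python
from h import *
st=robot.state();im=cams.get_image("scene")[:,:,::-1];cv2.imwrite("pics/s2.png",cv2.resize(im[130:345,120:380],None,fx=2.7,fy=2.7,interpolation=2))
im=cams.get_image("wrist")[:,:,::-1];cv2.imwrite("pics/l4.png",im)
```

```text
(no output)
```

View pics/s2.png

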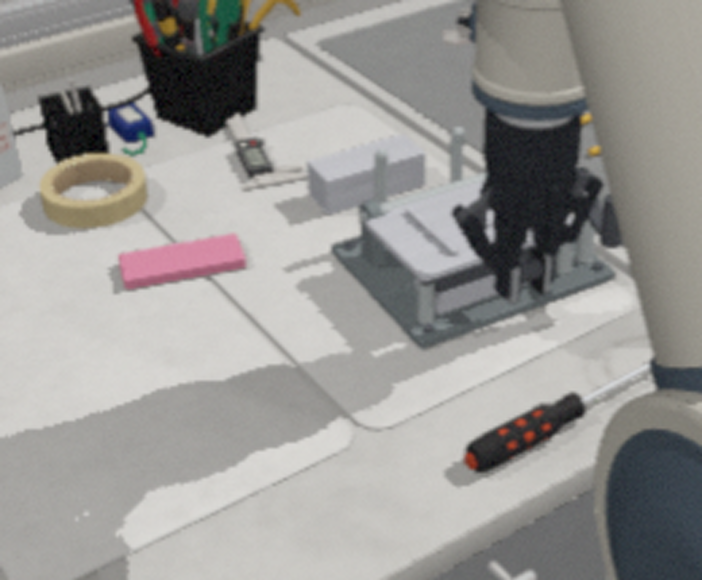

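View pics/l4.png

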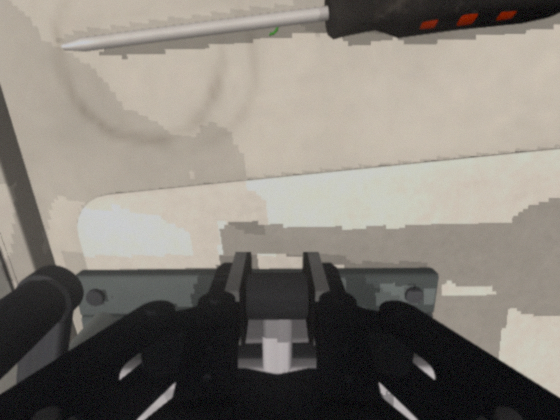

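Run:
```python
from h import *
for n in("l3","l4"):
    im=cv2.imread(f"pics/{n}.png");cv2.imwrite(f"pics/{n}c.png",cv2.resize(im[230:350,200:360],None,fx=4,fy=4,interpolation=2))
st=robot.state();T=Ttool(st)
for z in (0,-.004,-.008,-.012): print(z,proj("wrist",(T@[0,0,z,1])[:3],st),proj("wrist",(T@[0.003,0,z,1])[:3],st))
yaw=np.radians(-5.2);X=np.array([np.cos(yaw),np.sin(yaw),0]);Y=np.array([-np.sin(yaw),np.cos(yaw),0]);Z=np.array([0,0,1.]);O=np.array([.5425,-.0146,0])
for q in (0,.04,-.04):
  for t in (-.004,.004):
    c,s=np.cos(q),np.sin(q); P=O+.075*X+.058*Z-X*(.110*c)+Z*.110*s+ (X*s+Z*c)*t + Y*.08
    u=proj("scene",P)[0];print(q,t,((u+.31-[120,130])*2.7).round(1))
```

```text
0 [[277.56516096 282.62391606]] [[277.56631486 276.27710763]]
-0.004 [[277.59077381 287.37991439]] [[277.5921192 280.8904511]]
-0.008 [[277.61780074 292.39882201]] [[277.61935765 285.76050054]]
-0.012 [[277.64636183 297.70299072]] [[277.64815284 290.90923323]]
0 -0.004 [422.  287.6]
0 0.004 [422.  279.7]
0.04 -0.004 [422.  283.3]
0.04 0.004 [421.8 275.1]
-0.04 -0.004 [421.8 291.8]
-0.04 0.004 [422.  284.1]
```

View pics/l4c.png

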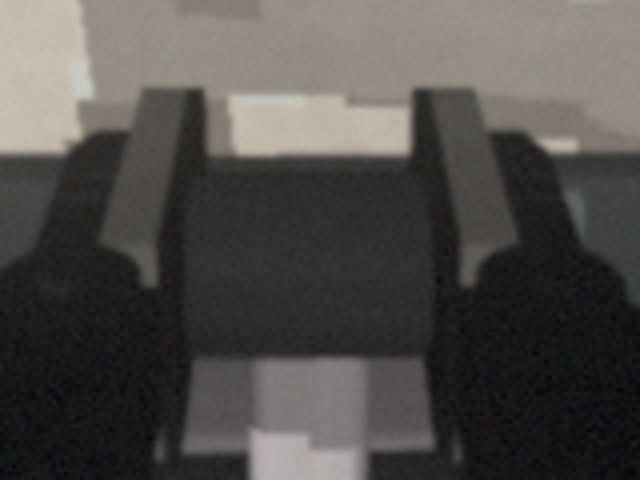

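View pics/l3c.png

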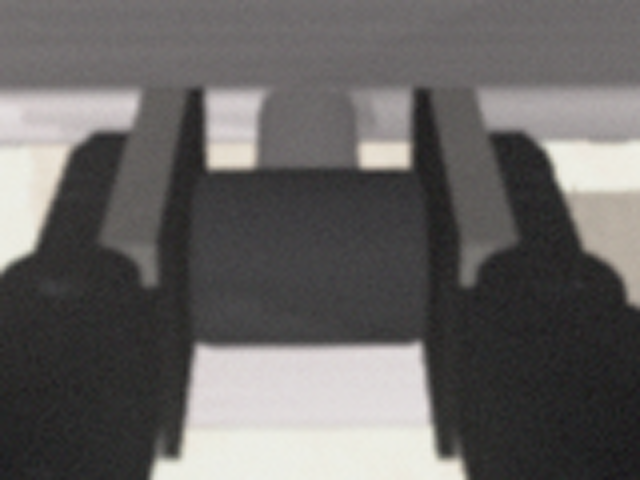

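Run:
```python
from h import *
im=cams.get_image("scene")[:,:,::-1];cv2.imwrite("pics/s3.png",im)
a=im[200:260,240:330];a=cv2.resize(a,None,fx=8,fy=8,interpolation=2)
yaw=np.radians(-5.2);X=np.array([np.cos(yaw),np.sin(yaw),0]);Y=np.array([-np.sin(yaw),np.cos(yaw),0]);Z=np.array([0,0,1.]);O=np.array([.5425,-.0146,0])
for q,col in ((0,(0,255,0)),(.06,(0,0,255))):
  for t in (-.004,.004):
    c,s=np.cos(q),np.sin(q)
    e=[proj("scene",O+.075*X+.058*Z-X*(.110*c)+Z*.110*s+(X*s+Z*c)*t+Y*y)[0] for y in (.08,.03)]
    e=[tuple(int(v) for v in (u-[240,200]+.5)*8) for u in e];cv2.line(a,e[0],e[1],col,1)
cv2.imwrite("pics/s3c.png",a)
```

```text
(no output)
```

View pics/s3c.png

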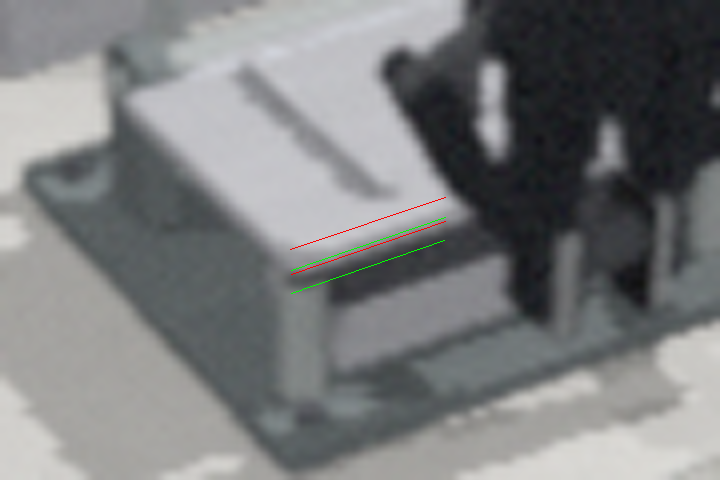

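Request:
{"api": "servo_tool", "payload": {"steps": [{"dx": 0.2,"dy": 0,"dz": 0,"wx": 0,"wy": 0,"wz": 0,"grip": 0.15},{"dx": 0.25,"dy": 0,"dz": 0.1,"wx": 0,"wy": 0,"wz": 0,"grip": 0.15},{"dx": 0.25,"dy": 0,"dz": 0.2,"wx": 0,"wy": 0,"wz": 0,"grip": 0.15},{"dx": 0.25,"dy": 0,"dz": 0.2,"wx": 0,"wy": 0,"wz": 0,"grip": 0.15}]}}

```text
time_s: 19.35
tcp_pos: [0.4761, -0.0102, 0.0457]
eef_rot: [3.135, 0.002, 3.04]
contact_force: [-5.5, -2.1, 0.6]
grip_width: 0.0231
```

Run:
```python
from h import *
im=cams.get_image("wrist")[:,:,::-1];cv2.imwrite("pics/l5.png",im);cv2.imwrite("pics/l5c.png",cv2.resize(im[230:350,200:360],None,fx=4,fy=4,interpolation=2))
im=cams.get_image("scene")[:,:,::-1];cv2.imwrite("pics/s4.png",im)
a=cv2.imread("pics/s3.png").astype(int).sum(2)/3;b=im.astype(int).sum(2)/3
for c in (280,285,290): print(a[226:242,c].round(),b[226:242,c].round())
l4=cv2.imread("pics/l4.png").max(2);l5=cv2.imread("pics/l5.png").max(2)
print(l4[260:285,270]);print(l5[260:285,270]);print(l4[312:332,255],l5[312:332,255])
print(robot.state()['tcp_pos'],robot.state()['contact_force'])
```

```text
[197. 197. 197. 199. 196. 164. 144. 103.  75.  94. 100. 102. 106. 111.
 112. 114.] [198. 199. 198. 198. 196. 191. 156. 131.  88.  91.  98.  98. 106. 110.
 112. 113.]
[197. 198. 196. 185. 151. 126.  82.  57.  61.  58.  62.  89. 130. 138.
 136. 136.] [189. 197. 198. 194. 163. 140.  93.  66.  59.  61.  60.  88. 131. 135.
 138. 138.]
[196. 192. 161. 138.  89.  64.  60.  62.  63.  85. 131. 136. 138. 138.
 138. 137.] [196. 195. 173. 149. 102.  70.  63.  60.  61.  84. 131. 136. 137. 137.
 137. 138.]
[189 186 190 193 193 189 192 178 138  85  62  56  53  44  43  45  46  45
  48  46  51  47  50  49  50]
[188 192 190 192 191 193 193 191 178 138  83  58  51  49  46  45  43  49
  49  48  49  45  46  45  46]
[42 45 42 42 42 40 43 56 72 82 82 83 85 81 82 84 83 87 90 83] [44 43 47 42 42 41 43 56 75 87 82 84 83 84 85 82 82 84 83 80]
[ 0.4760613  -0.01015161  0.04575041] [-6.50517201 -2.33551947  1.62979588]
```

View pics/l5c.png

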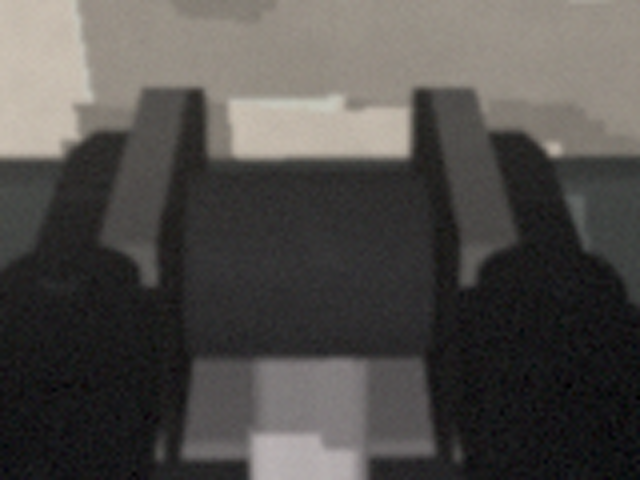

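The flap edge still moved down by about 0.4 px, so the flap isn't on its pillars yet; the lug slid a few mm up in the pads. I'll keep lowering slowly.

Request:
{"api": "servo_tool", "payload": {"steps": [{"dx": 0.05,"dy": 0,"dz": 0.1,"wx": 0,"wy": 0,"wz": 0,"grip": 0.15},{"dx": 0.05,"dy": 0,"dz": 0.2,"wx": 0,"wy": 0,"wz": 0,"grip": 0.15},{"dx": 0.1,"dy": 0,"dz": 0.3,"wx": 0,"wy": 0,"wz": 0,"grip": 0.15},{"dx": 0.1,"dy": 0,"dz": 0.3,"wx": 0,"wy": 0,"wz": 0,"grip": 0.15}]}}

```text
time_s: 19.78
tcp_pos: [0.4763, -0.0102, 0.0446]
eef_rot: [3.135, 0.006, 3.04]
contact_force: [-10.1, -2.2, 47.1]
grip_width: 0.0232
```

Now a clear contact (47 N), so the flap is on its pillars. I'll relieve the force and open.

Request:
{"api": "servo_tool", "payload": {"steps": [{"dx": 0,"dy": 0,"dz": -0.2,"wx": 0,"wy": 0,"wz": 0,"grip": 0.15},{"dx": 0,"dy": 0,"dz": -0.25,"wx": 0,"wy": 0,"wz": 0,"grip": 0.15}]}}

```text
time_s: 19.95
tcp_pos: [0.4763, -0.0102, 0.0459]
eef_rot: [3.135, 0.005, 3.04]
contact_force: [-0.2, -2.2, -1.7]
grip_width: 0.0234
```

Request:
{"api": "servo_tool", "payload": {"steps": [{"dx": 0,"dy": 0,"dz": 0.08,"wx": 0,"wy": 0,"wz": 0,"grip": 0.2},{"dx": 0,"dy": 0,"dz": 0.08,"wx": 0,"wy": 0,"wz": 0,"grip": 0.5},{"dx": 0,"dy": 0,"dz": 0.08,"wx": 0,"wy": 0,"wz": 0,"grip": 0.55},{"dx": 0,"dy": 0,"dz": 0.08,"wx": 0,"wy": 0,"wz": 0,"grip": 0.55},{"dx": 0,"dy": 0,"dz": -2,"wx": 0,"wy": 0,"wz": 0,"grip": 0.6},{"dx": 0,"dy": 0,"dz": -6,"wx": 0,"wy": 0,"wz": 0,"grip": 0.7},{"dx": 0,"dy": 0,"dz": -10,"wx": 0,"wy": 0,"wz": 0,"grip": 0.7},{"dx": 0,"dy": 0,"dz": -14,"wx": 0,"wy": 0,"wz": 0,"grip": 0.7},{"dx": 0,"dy": 0,"dz": -15,"wx": 0,"wy": 0,"wz": 0,"grip": 0.7},{"dx": 0,"dy": 0,"dz": -15,"wx": 0,"wy": 0,"wz": 0,"grip": 0.7}]}}

```text
time_s: 20.78
tcp_pos: [0.4768, -0.0112, 0.1986]
eef_rot: [3.135, 0.009, 3.04]
contact_force: [-0.3, -0.3, -0.1]
grip_width: 0.0597
```

Run:
```python
from h import *
import pickle
st=robot.state();im=cams.get_image("wrist")[:,:,::-1];cv2.imwrite("pics/k1.png",im);pickle.dump(st,open("k1.pkl","wb"));print(st['time_s'],st['tcp_pos'],np.degrees(st['eef_rot']),abs(st['joint_vel']).max())
im=cams.get_image("scene")[:,:,::-1];cv2.imwrite("pics/s5.png",cv2.resize(im[170:270,210:350],None,fx=5,fy=5,interpolation=2))
im=cams.get_image("top")[:,:,::-1];cv2.imwrite("pics/t5.png",cv2.resize(im[125:285,200:360],None,fx=4,fy=3.7,interpolation=2))
```

```text
20.7833 [ 0.4768459  -0.01121253  0.19858616] [179.6223675    0.53866008 174.16998227] 0.06933435890510561
```

View pics/k1.png

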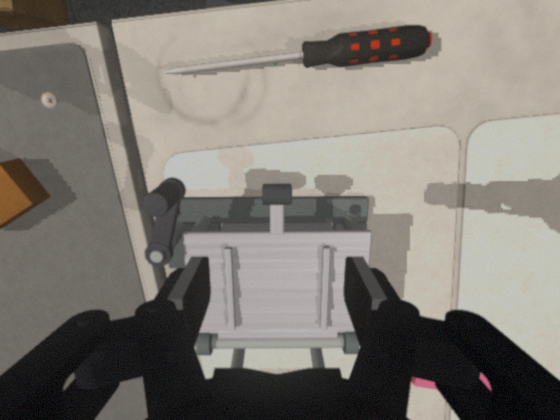

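View pics/s5.png

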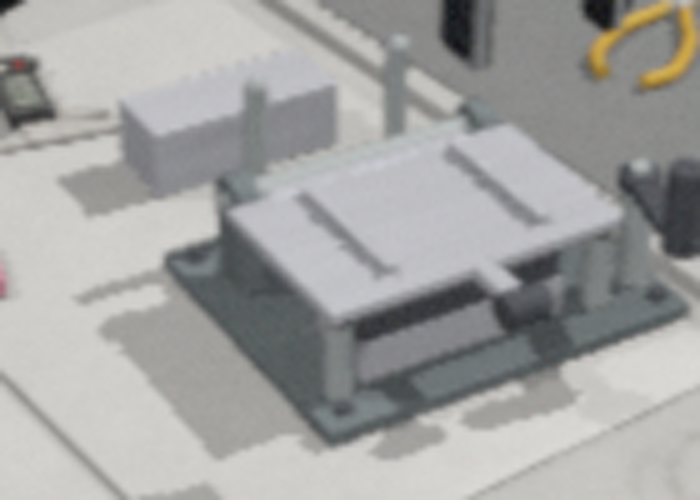

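The flap lies level on its pillars. Now the catch.

Run:
```python
from h import *
import pickle
im=cv2.imread("pics/k1.png");cv2.imwrite("pics/k1c.png",cv2.resize(im[165:280,130:210],None,fx=5,fy=5,interpolation=2))
```

```text
(no output)
```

View pics/k1c.png

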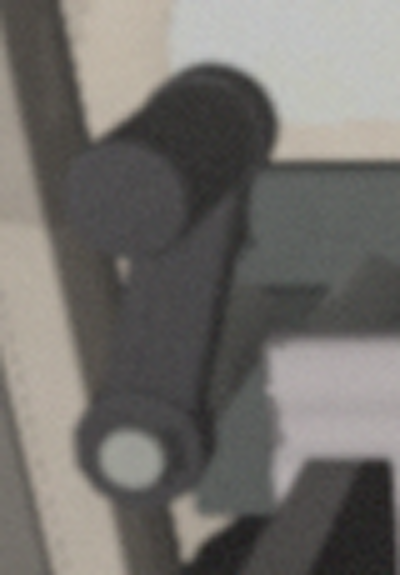

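View pics/t5.png

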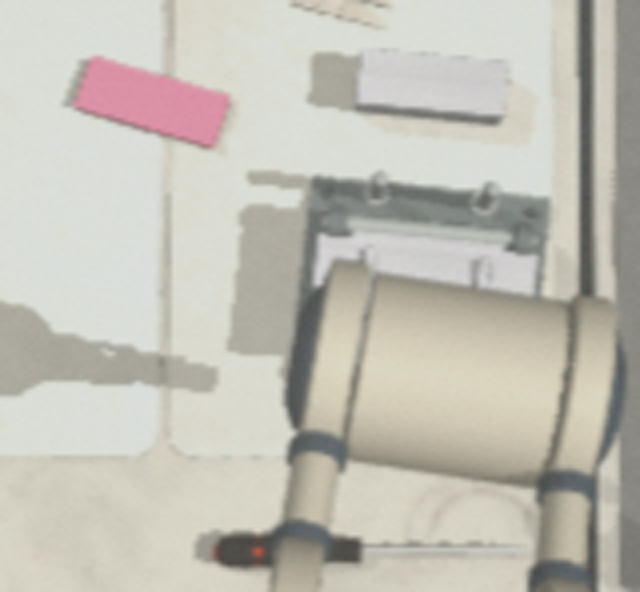

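Run:
```python
from h import *
import pickle
st=pickle.load(open("k1.pkl","rb"))
k=onplane("wrist",[(155.0,204.2)],.108,st)[0];b=onplane("wrist",[(173,187)],.072,st)[0];p=onplane("wrist",[(156.0,256.6)],.075,st)[0]
print(k,b,p)
yaw=np.radians(-5.2);X=np.array([np.cos(yaw),np.sin(yaw),0]);Y=np.array([-np.sin(yaw),np.cos(yaw),0]);O=np.array([.5425,-.0146,0])
P=O-.02*X-.098*Y;print('pivot',P)
for a in (k,p): d=a-P;print(np.linalg.norm(d[:2]),'ang',np.arctan2(d@Y,-(d@X)))
d=k-P
st=robot.state()
for a in (0,.1,.2,.3,.4): print(a,proj("wrist",P-X*.055*np.cos(a)+Y*.055*np.sin(a)+[0,0,.108],st))
```

```text
[ 0.46032408 -0.09134559  0.108     ] [ 0.45741733 -0.088846    0.072     ] [ 0.51234302 -0.11252824  0.075     ]
pivot [ 0.51370032 -0.11038402  0.        ]
0.05666996225384264 ang 0.2518594325855698
0.002537704647544705 ang -1.0972198014628218
0 [[132.00420742 209.99452319]]
0.1 [[140.33112912 210.28237838]]
0.2 [[148.67022542 211.35918664]]
0.3 [[156.92103457 213.20976482]]
0.4 [[164.98503873 215.8081658 ]]
```

Run:
```python
from h import *
go([.4615,-.0913,.13],174.2);go([.4615,-.0913,.0905],174.2)
```

```text
d cm [ 0.51 -8.17  6.41] w [ 0.4   0.13 -0.03] n 2.493504428428386 0.05852912882424363
d cm [ 0.52 -8.2  10.36] w [ 0.4   0.13 -0.03] n 3.1703667161756064 0.05852912882424363
```

Request:
{"api": "servo_tool", "payload": {"steps": [{"dx": 0.3,"dy": -4,"dz": 2,"wx": 0.3,"wy": 0,"wz": 0,"grip": 0.6},{"dx": 0.5,"dy": -8,"dz": 4,"wx": 0.3,"wy": 0,"wz": 0,"grip": 0.6},{"dx": 0.5,"dy": -8.2,"dz": 6.4,"wx": 0.3,"wy": 0,"wz": 0,"grip": 0.6},{"dx": 0.5,"dy": -8.2,"dz": 6.4,"wx": 0.3,"wy": 0,"wz": 0,"grip": 0.6},{"dx": 0.5,"dy": -8.2,"dz": 6.4,"wx": 0.3,"wy": 0,"wz": 0,"grip": 0.6},{"dx": 0.5,"dy": -8.2,"dz": 6.4,"wx": 0.3,"wy": 0,"wz": 0,"grip": 0.6}]}}

```text
time_s: 21.43
tcp_pos: [0.462, -0.0911, 0.1308]
eef_rot: [3.14, 0.002, 3.04]
contact_force: [0.7, 0.3, -0.6]
grip_width: 0.0508
```

Run:
```python
from h import *
st=robot.state();im=cams.get_image("wrist")[:,:,::-1];cv2.imwrite("pics/k2.png",im);print(st['time_s'],st['tcp_pos'],np.degrees(st['eef_rot']),st['grip_width'],st['contact_force'])
for z in (.108,): print(proj("wrist",[.4615,-.0913,z],st))
T=Ttool(st);print(proj("wrist",(T@[0,0,.022,1])[:3],st))
```

```text
21.4333 [ 0.46203535 -0.09105835  0.13084311] [1.79882675e+02 1.19805882e-01 1.74175890e+02] 0.050777975187974986 [ 0.66219411  0.34554846 -0.59006758]
[[276.73769906 258.59018723]]
[[277.43930697 260.37002772]]
```

View pics/k2.png

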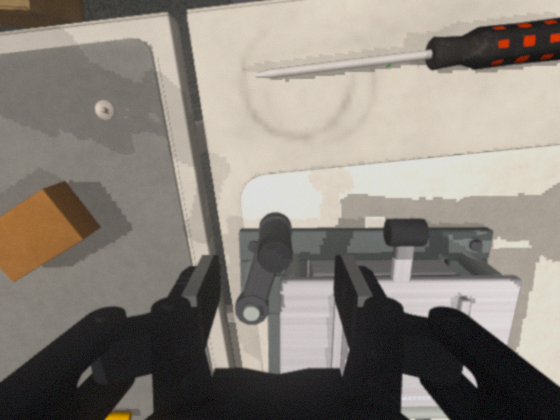

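Knob top at (276,255), centred between the jaws. Descending and gripping lightly.

Request:
{"api": "servo_tool", "payload": {"steps": [{"dx": 0.15,"dy": 0,"dz": 2,"wx": 0,"wy": 0,"wz": 0,"grip": 0.6},{"dx": 0.15,"dy": 0,"dz": 3.8,"wx": 0,"wy": 0,"wz": 0,"grip": 0.5},{"dx": 0.15,"dy": 0,"dz": 4.1,"wx": 0,"wy": 0,"wz": 0,"grip": 0.4},{"dx": 0.15,"dy": 0,"dz": 4.1,"wx": 0,"wy": 0,"wz": 0,"grip": 0.2},{"dx": 0.15,"dy": 0,"dz": 4.1,"wx": 0,"wy": 0,"wz": 0,"grip": 0.1},{"dx": 0.15,"dy": 0,"dz": 4.1,"wx": 0,"wy": 0,"wz": 0,"grip": 0.1},{"dx": 0.15,"dy": 0,"dz": 4.1,"wx": 0,"wy": 0,"wz": 0,"grip": 0.1}], "squeeze": 25}}

```text
time_s: 22.07
tcp_pos: [0.461, -0.0913, 0.0906]
eef_rot: [3.14, 0.004, 3.04]
contact_force: [-0.2, 3.5, -2.1]
grip_width: 0.0167
```

Run:
```python
from h import *
st=robot.state();print(st['time_s'],st['tcp_pos'],np.degrees(st['eef_rot']),st['grip_width'],st['contact_force'])
T=Ttool(st);yaw=np.radians(-5.2);X=np.array([np.cos(yaw),np.sin(yaw),0]);Y=np.array([-np.sin(yaw),np.cos(yaw),0])
P=np.array([.5133,-.111,0]);d=st['tcp_pos']-P;a0=np.arctan2(d@Y,-(d@X));print('r',np.linalg.norm(d[:2]),'a0',a0)
f=lambda a:-X*.055*np.cos(a)+Y*.055*np.sin(a)
for i in range(1,13):
    a=a0+i*(1.56-a0)/12;v=T[:3,:3].T@(f(a)-f(a0))*100;print(round(a,3),v[:2].round(2),'wz',np.degrees(a-a0).round(1))
```

```text
22.0667 [ 0.46102976 -0.09130964  0.09064015] [179.91193826   0.23764382 174.18503754] 0.016735991215844903 [-0.16284645  3.5325158  -2.10976017]
r 0.05585596408336292 a0 0.2695057692896097
0.377 [-0.18  0.56] wz 6.2
0.485 [-0.42  1.1 ] wz 12.3
0.592 [-0.72  1.61] wz 18.5
0.7 [-1.07  2.09] wz 24.6
0.807 [-1.47  2.52] wz 30.8
0.915 [-1.92  2.91] wz 37.0
1.022 [-2.4   3.25] wz 43.1
1.13 [-2.92  3.54] wz 49.3
1.237 [-3.46  3.77] wz 55.5
1.345 [-4.03  3.94] wz 61.6
1.452 [-4.61  4.05] wz 67.8
1.56 [-5.2   4.09] wz 73.9
```

Request:
{"api": "servo_tool", "payload": {"steps": [{"dx": -0.18,"dy": 0.56,"dz": 0,"wx": 0,"wy": 0,"wz": 6.2,"grip": 0.1},{"dx": -0.42,"dy": 1.1,"dz": 0,"wx": 0,"wy": 0,"wz": 12.3,"grip": 0.1},{"dx": -0.72,"dy": 1.61,"dz": 0,"wx": 0,"wy": 0,"wz": 18.5,"grip": 0.1},{"dx": -1.07,"dy": 2.09,"dz": 0,"wx": 0,"wy": 0,"wz": 24.6,"grip": 0.1},{"dx": -1.47,"dy": 2.52,"dz": 0,"wx": 0,"wy": 0,"wz": 30.8,"grip": 0.1},{"dx": -1.92,"dy": 2.91,"dz": 0,"wx": 0,"wy": 0,"wz": 37,"grip": 0.1},{"dx": -2.4,"dy": 3.25,"dz": 0,"wx": 0,"wy": 0,"wz": 43.1,"grip": 0.1},{"dx": -2.92,"dy": 3.54,"dz": 0,"wx": 0,"wy": 0,"wz": 49.3,"grip": 0.1},{"dx": -3.46,"dy": 3.77,"dz": 0,"wx": 0,"wy": 0,"wz": 55.5,"grip": 0.1},{"dx": -4.03,"dy": 3.94,"dz": 0,"wx": 0,"wy": 0,"wz": 61.6,"grip": 0.1},{"dx": -4.6,"dy": 4.05,"dz": 0,"wx": 0,"wy": 0,"wz": 67.8,"grip": 0.1},{"dx": -5.2,"dy": 4.1,"dz": 0,"wx": 0,"wy": 0,"wz": 73.9,"grip": 0.1}]}}

```text
time_s: 23.07
tcp_pos: [0.518, -0.0568, 0.0908]
eef_rot: [3.136, 0.001, 1.745]
contact_force: [1.7, -12.2, -11.9]
grip_width: 0.0171
```

Run:
```python
from h import *
st=robot.state();im=cams.get_image("wrist")[:,:,::-1];cv2.imwrite("pics/k3.png",im);print(st['time_s'],st['tcp_pos'],np.degrees(st['eef_rot']),st['grip_width'],st['contact_force'])
```

```text
23.0667 [ 0.51803032 -0.0568058   0.09077732] [1.79679748e+02 8.05988043e-02 9.99953104e+01] 0.01713716630823836 [  1.71612409 -12.15369386 -11.85520809]
```

View pics/k3.png

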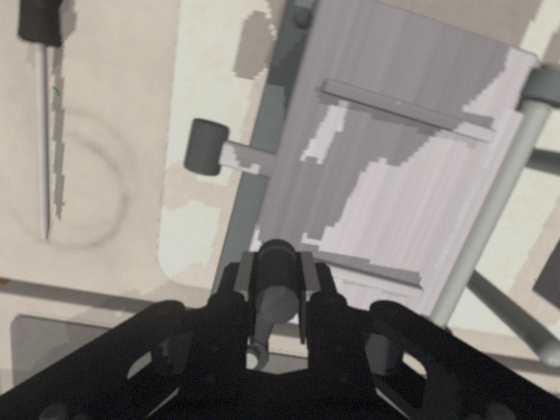

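The arm lies over the flap. Releasing and retreating upward.

Request:
{"api": "servo_tool", "payload": {"steps": [{"dx": 0,"dy": 0,"dz": 0,"wx": 0,"wy": 0,"wz": 0,"grip": 0.3},{"dx": 0,"dy": 0,"dz": 0,"wx": 0,"wy": 0,"wz": 0,"grip": 0.55},{"dx": 0,"dy": 0,"dz": 0,"wx": 0,"wy": 0,"wz": 0,"grip": 0.55},{"dx": 0,"dy": 0,"dz": -2,"wx": 0,"wy": 0,"wz": 0,"grip": 0.6},{"dx": 0,"dy": 0,"dz": -6,"wx": 0,"wy": 0,"wz": 0,"grip": 0.6},{"dx": 0,"dy": 0,"dz": -10,"wx": 0,"wy": 0,"wz": 0,"grip": 0.6},{"dx": 0,"dy": 0,"dz": -14,"wx": 0,"wy": 0,"wz": 0,"grip": 0.6},{"dx": 0,"dy": 0,"dz": -16,"wx": 0,"wy": 0,"wz": 0,"grip": 0.6},{"dx": 0,"dy": 0,"dz": -16,"wx": 0,"wy": 0,"wz": 0,"grip": 0.6}]}}

```text
time_s: 23.87
tcp_pos: [0.518, -0.0566, 0.2553]
eef_rot: [3.13, 0.003, 1.751]
contact_force: [-0.5, 0.7, 1.0]
grip_width: 0.0512
```

Run:
```python
from h import *
st=robot.state();im=cams.get_image("wrist")[:,:,::-1];cv2.imwrite("pics/k4.png",im);print(st['time_s'],st['tcp_pos'],np.degrees(st['eef_rot']),st['grip_width'],st['contact_force'])
im=cams.get_image("scene")[:,:,::-1];cv2.imwrite("pics/s6.png",cv2.resize(im[140:300,200:380],None,fx=4,fy=3.7,interpolation=2))
```

```text
23.8667 [ 0.51802002 -0.05655956  0.25533969] [1.79348904e+02 1.53633882e-01 1.00311503e+02] 0.05115912729367081 [-0.51076986  0.67320454  1.00591914]
```

View pics/k4.png

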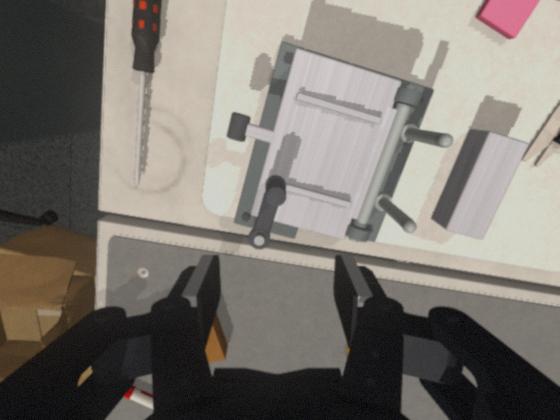

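View pics/s6.png

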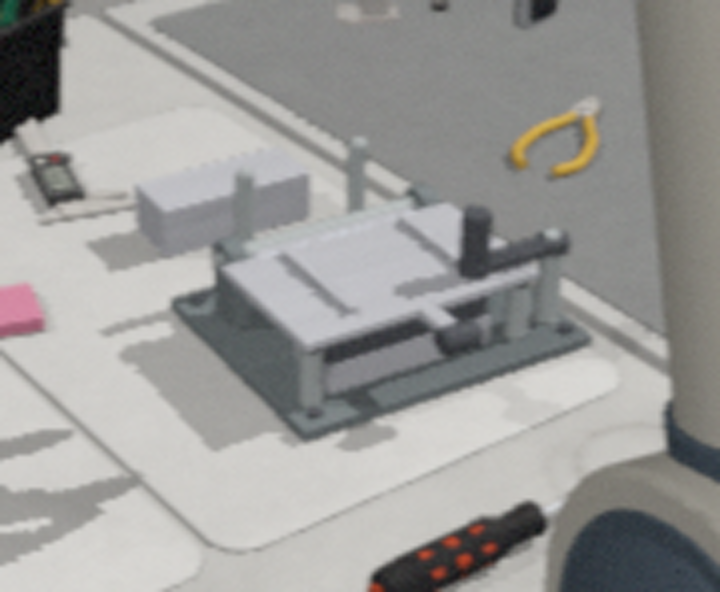

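Run:
```python
from h import *
st=robot.state()
k=onplane("wrist",[(275,187)],.108,st)[0];p=onplane("wrist",[(260,240)],.075,st)[0]
yaw=np.radians(-5.2);X=np.array([np.cos(yaw),np.sin(yaw),0]);Y=np.array([-np.sin(yaw),np.cos(yaw),0])
for P in (p,np.array([.5133,-.111,0])):
    d=k-P;print(k,p,np.linalg.norm(d[:2]),np.arctan2(d@Y,-(d@X)))
```

```text
[ 0.51399363 -0.04826307  0.108     ] [ 0.51042474 -0.10969     0.075     ] 0.06153052109999024 1.5380737166240108
[ 0.51399363 -0.04826307  0.108     ] [ 0.51042474 -0.10969     0.075     ] 0.06274076263138789 1.4910948494786658
```

Catch angle is about 1.5 rad, over the closed flap. Handing in.

```bash
python3 -c "
from workcell import robot
print(robot.job_done(), robot.state()['time_s'])"
```

```text
the job is handed in; nothing more can be done
the job is handed in; nothing more can be done
```

I handed the job in at about 24 s of the 72 s. The short block stood in the nest, so I laid both dark plates on it, swung the flap over by its lug, lowered it onto its pillars and turned the catch over it.

**Last checks**
- **Stack:** after release, the top plate's centre was within 1 mm of the nest centre and square within about 1°. The downward contact when laying each plate matched heights of 40 mm and 52 mm.
- **Flap:** it came onto its pillars with a clear 47 N contact before I opened the fingers, and in the scene view it looks level.
- **Catch:** two estimates from the wrist picture gave 1.49 and 1.54 rad, against the 1.25 needed. The knob's measured radius came out at 62 mm instead of 55 mm, so those angles are only approximate.
- **Other things:** the spare block and screwdriver look undisturbed in the last views, though I did not measure them. The sander was mostly hidden behind the gripper in the last view. The arm finished clear above the jig, touching nothing.

**Disagreement:** while I was closing the flap, the tool position put it at its stop about 7 mm too early, because the lug had slid in the pads. The scene picture showed the flap edge still moving down, so I went on slowly until the contact.

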